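Set an instrument panel overhanging on its fitting fixture

ROBOT

A 6-joint arm with a two-finger parallel gripper is mounted at the origin on a cart in front of the work surface, level with it; the furniture and walls round the work are solid. World frame = base frame: x ahead of the robot, y to its left, z up, the work surface at z = 0. Lengths are in m, angles in rad, forces in N, time in s.
With the tool pointing down it reaches from about 0.375 to 0.9 m from the base axis. Payload 3.1 kg.
Tool frame: the origin (TCP) lies on the centre line of the jaws, within the pads' length; the fingertips stand robot.tip_reach ahead of it and the grasp point (between the pads) lies 8 mm behind it (robot.tip_reach is the distance from the TCP to the fingertips, in m); z points along the fingers, y is the line along which they close (so a half turn about z gives the same grasp; the last joint's range is limited). The gripper opens to 87 mm and grips with 3 to 60 N. Pads are 19 mm wide; open, the fingers measure 117 mm over their backs; the gripper's body (75 mm by 190 mm) begins 51 mm behind the grasp point.
Start: joints at [-1.468, 0.527, 1.433, -0, 1.181, -0.178], TCP at [0.174, -0.6, 0.202] pointing down, gripper open.
Joint ranges: [-3.08, 3.08], [-0.75, 2.2], [0.22, 2.44], [-1.43, 4.57], [0, 2.65], [-2.85, 2.85]. Speed limits (rad/s): [2.79, 2.79, 3.14, 3.14, 3.14, 3.14].

INTERFACE

Orientations are given as a unit quaternion [x, y, z, w].
In Python, from rig import robot gives the robot as it stands.
- The arm moves only by the tool jog_arm, never from a script. Its argument "motion" is one flat list of numbers, 7 for each row, row after row: the shift along the tool's x, y, z scaled (see below), then the turn, a rotation vector about the tool's x, y, z scaled (see below), then the gripper's target within -1 to 1 (shut at 1, half-way at 0, fully open at -1). In form: [x, y, z, rx, ry, rz, hand, x, y, z, rx, ry, rz, hand, ...]. A call has 1 to 12 rows; each row shifts and turns the commanded pose from where the row before left it, along the tool's axes as they then stand; what a row does not reach is not made up. The controller multiplies each number of a shift by 4 cm and each number of a turn by 4 degrees. A row lasts 1/8 s, in which the tool goes at most 62.5 mm and 10.7 degrees, less where a joint would pass 70% of its speed; a pose out of reach is approached as far as the arm can. A call with a number of a shift or a turn outside -1 to 1 is refused whole. A call with a gripper value outside its range is refused whole. The fingers move at their own pace and stop on an object; "grip_force" is the grip in N (left out, the last holds). Time passes only in rows, so rows that do not move let the fingers close. It gives the time, the measured TCP pose, the force, the opening and the grip force at its end, in the units of the state.
- robot.get_obs(): the state, without advancing time (a new reading comes with each control period).
- robot.camera(name): name is "side" or "top" or "wrist"; returns the picture (400x640x3 uint8, blue, green, red); there is no depth.
- robot.calibration(name): a dict with "fx", "fy", "cx", "cy" (pixels), "R" (3x3) and "t" (3): a world point X has camera coordinates R X + t; the wrist camera has in their place "T_tool_cam" (4x4, takes a point from camera to tool coordinates, whose origin is the TCP and whose axes are the flange's). Camera axes: x right, y down, z forward; pixel columns grow to the right and rows downward; lengths in m; the calibration is good to about 2 mm. A picture is of the moment at which its call begins: read the wrist's pose just before it. calibration takes no time and is no camera call.
- robot.hand_in(): hands the job in; it is judged then, once.
The state is a dict: "time": time; "q": joint angles; "joint_velocities": joint speeds; "joint_torque": joint torques, N m; "position": TCP position; "tool_rot": TCP orientation; "ft_force": force on the tool from outside, world axes, zero at the start; "moment": the same for the moment, N m; "grip_width": finger opening in m; "grip_force": force on a finger pad.
Only numpy, scipy, OpenCV 4.12 (cv2) and the standard library are available. Lean on these libraries where they do the work, as an engineer would, in place of code of your own. Each camera call takes 0.05 s, during which the arm holds its last target. There are 200 camera calls.

TASK

Get the aluminium front panel ready for its sockets: push it flush against the fence of the black fixture and slide it along until all three round holes at its far left end stand wholly out past the end of the fixture, with at least two thirds of the panel's length still on it. Then push the keeper bar round by its pin, fully across the panel to its stop, so that the panel cannot tip while the sockets are pressed in. Only push, with the fingertips: do not grip, force, lift or tip the panel, and leave the loose connectors and the knob where they lie.

Things in the scene. Friction and masses are not known exactly. Their poses are not given: they have to be found in the camera images.
- fixture: Fixed fixture: a black rest, 124 (x) x 190 (y) x 10 mm, on two aluminium legs, its flat top 55 mm above the desk. Origin under its centre at desk level, z up; turned 0.35 to 0.65 rad clockwise, so x points away and to the right, y to the left and away. A steel fence, 20 mm wide, 7 mm high above the rest, runs along its far (+x) edge, inner face at x = 0.042. Its left-hand end is at y = 0.095.
- rest_end (a point): Middle of the rest's left-hand top edge (fixture frame 0, 0.095, 0.055), axes as the fixture's. What lies at positive y from it overhangs.
- panel: Loose flat aluminium front panel, 70 (x) x 160 (y) x 5 mm, 0.2 kg, lying on the rest up to 0.1 rad askew. Origin: centre of its underside, axes roughly as the fixture's. Three 13 mm holes in a row 22 mm from its left-hand (+y) end, at x = -0.022, 0, 0.022; a 33 x 61 mm window in its right half (centre y = -0.025). Flush with the fence its origin is at x = 0.007 in the fixture's frame.
- panel_holes (a point): Centre of the middle one of the three holes, at the panel's upper face: panel frame (0, 0.058, 0.005).
- keeper (a joint): Angle of the keeper, a dark steel bar 13 mm wide, 5 mm thick, pivoted upright on the fence, with light friction (0.7 N at the pin); stays where left. Near 0 it is parked along the fence, pointing to fixture -y (right); grows clockwise seen from above to 1.57 at its stop, where it points to fixture -x across the rest. Its underside is 7 mm above the rest, 2 mm above the panel.
- keeper_pivot (a point): Pivot axis of the keeper at the bar's underside: fixture frame (0.052, 0.012, 0.062).
- keeper_pin (a point): Top of the upright steel pin near the keeper's free end, 45 mm from the pivot: 8 mm thick, its 11 mm head within the top 5 mm. The pin stands on the bar (bar top 12 mm above the rest) and reaches 31 mm above the rest.
- bnc_barrel: Loose bright coaxial straight coupler, 16 x 30 x 14 mm, on the desk right of the fixture; origin at the centre of its underside.
- bnc_tee: Loose bright coaxial T-piece, 25 x 34 x 14 mm, on the desk right of the fixture; origin at the centre of its underside.
- spare_knob: Loose black instrument knob, 26 mm across, 18 mm high, on the desk right of the fixture; origin at the centre of its underside.

How it is judged:
By the outcome, as a careful person would: the job done as asked, in the order asked, and still so for the second after the job is handed in, with the robot touching nothing.
It also fails if it takes over 54 s, if anything falls off the work surface, if the arm or the gripper's body presses on something with over 40 N, if the wrist force passes 120 N, or if a joint passes its speed limit or range.

## Working session

There is one attempt and no reset: what is moved stays moved. The work goes in short steps, Python scripts to look and compute and a tool call to move; the robot and the scene stay as the last step left them, time stands still between calls to the robot, and variables do not carry over. Pictures are saved under pics/ and viewed, at most 10 in all, crops included, and the job is handed in when it is done.

Besides the shell and the picture viewer there is one more tool, called after ">>>" in YAML: its name, and indented under it one key for each argument. jog_arm: Moves the arm, as the interface text tells. Shifts and turns lie within -1 to 1; 1 stands for 4 cm of shift or 4 degrees of turn. Its arguments: {"type":"object","properties":{"motion":{"type":"array","items":{"type":"number"}},"grip_force":{"type":"number"}},"required":["motion"]}

```bash
mkdir -p pics; ls; python3 - <<'E'
from rig import robot
import cv2
o=robot.get_obs();print(o['position'],o['tool_rot'],o['grip_width'],robot.tip_reach)
for n in('top','side'):
    cv2.imwrite(f'pics/{n}0.png',robot.camera(n));c=robot.calibration(n);print(n,c)
print(robot.calibration('wrist'))
E
```

```text
pics
[ 0.17374218 -0.59954511  0.20085706] [ 9.90087278e-01  1.40449207e-01  2.25399157e-05 -1.09611725e-03] 0.08699402641264174 0.011
top {'fx': 510.335534861911, 'fy': 510.335534861911, 'cx': 325.07934174232963, 'cy': 199.88147764262928, 'R': array([[ 0.00250348, -0.99992708, -0.01181385],
       [-0.99732483, -0.00163356, -0.07307883],
       [ 0.07305421,  0.0119652 , -0.99725619]]), 't': array([0.24966169, 0.49644871, 1.24458235])}
side {'fx': 405.8975089574534, 'fy': 405.8975089574534, 'cx': 320.9768174711418, 'cy': 189.9494593011141, 'R': array([[ 0.97892446, -0.20405113,  0.0083695 ],
       [-0.07687699, -0.40616147, -0.9105618 ],
       [ 0.18920053,  0.89072779, -0.41328823]]), 't': array([-0.44057402,  0.20854606,  0.61067047])}
{'fx': 280.34097556577836, 'fy': 280.34097556577836, 'cx': 315.1933186565211, 'cy': 198.85109123128592, 'T_tool_cam': array([[-4.50008446e-04, -9.61260550e-01, -2.75640986e-01,
         7.57271655e-02],
       [ 9.99999875e-01, -3.72316963e-04, -3.34183909e-04,
         1.01620684e-04],
       [ 2.18611993e-04, -2.75641101e-01,  9.61260597e-01,
        -1.82315482e-01],
       [ 0.00000000e+00,  0.00000000e+00,  0.00000000e+00,
         1.00000000e+00]])}
```

View pics/top0.png

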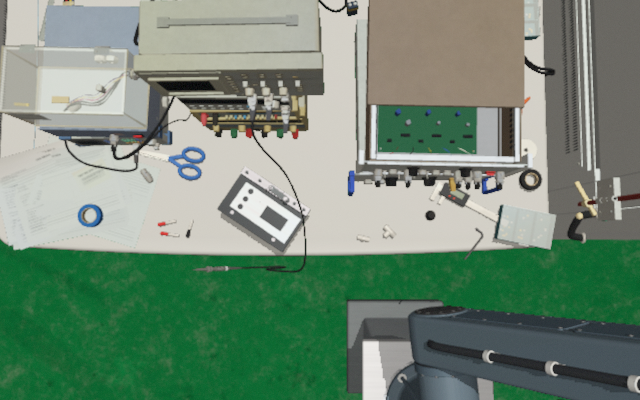

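View pics/side0.png

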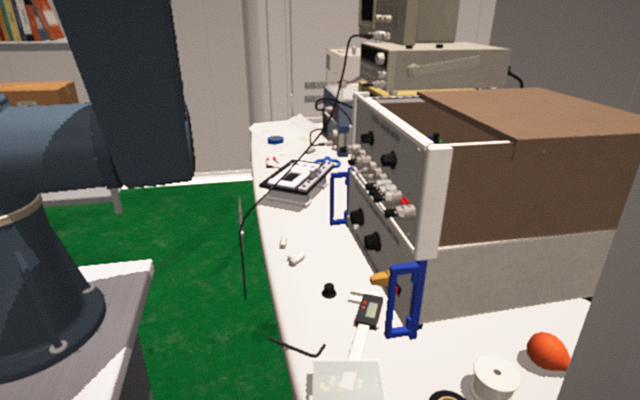

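The top view shows the fixture centred near (263,211), the light panel on it with three holes at left around (240,198), the fence along the upper-right edge, and a probe cable running past the right end at (300,200). The side view shows the same, with the connectors on the desk to the right of the fixture.

```bash
cat > h.py <<'E'
import numpy as np, cv2
from rig import robot
from scipy.spatial.transform import Rotation as Ro
def ray(n,uv,z,obs=None):
    c=robot.calibration(n); d=np.array([(uv[0]-c['cx'])/c['fx'],(uv[1]-c['cy'])/c['fy'],1])
    if n=='wrist':
        T=c['T_tool_cam'];R=Ro.from_quat(obs['tool_rot']).as_matrix()
        o=obs['position']+R@T[:3,3]; w=R@T[:3,:3]@d
    else: o=-c['R'].T@c['t']; w=c['R'].T@d
    return o+w*(z-o[2])/w[2]
def proj(n,X,obs=None):
    c=robot.calibration(n); X=np.asarray(X)
    if n=='wrist':
        T=c['T_tool_cam'];R=Ro.from_quat(obs['tool_rot']).as_matrix()
        p=T[:3,:3].T@(R.T@(X-obs['position'])-T[:3,3])
    else: p=c['R']@X+c['t']
    return np.array([c['fx']*p[0]/p[2]+c['cx'],c['fy']*p[1]/p[2]+c['cy']])
E
python3 - <<'E'
from h import *
im=cv2.imread('pics/top0.png')
cv2.imwrite('pics/top0c.png',cv2.resize(im[155:265,205:325],None,fx=5,fy=5,interpolation=cv2.INTER_CUBIC))
print(ray('top',(263,211),.055))
g=cv2.cvtColor(im,cv2.COLOR_BGR2GRAY)
m=np.zeros_like(g);m[165:256,212:312]=(g[165:256,212:312]<70)*255
cs,_=cv2.findContours(cv2.morphologyEx(m,cv2.MORPH_CLOSE,np.ones((3,3))),cv2.RETR_EXTERNAL,2)
for c in cs:
  if cv2.contourArea(c)>100: print(cv2.minAreaRect(c))
for p in((240,198),(390,233),(430,215),(363,239)):print(p,ray('top',p,.01))
E
```

```text
[0.4662572 0.3996576 0.055    ]
(240, 198) [0.50100784 0.46368332 0.01      ]
(390, 233) [0.41452511 0.08954239 0.01      ]
(430, 215) [ 0.45939765 -0.01000761  0.01      ]
(363, 239) [0.39951429 0.1565092  0.01      ]
```

View pics/top0c.png

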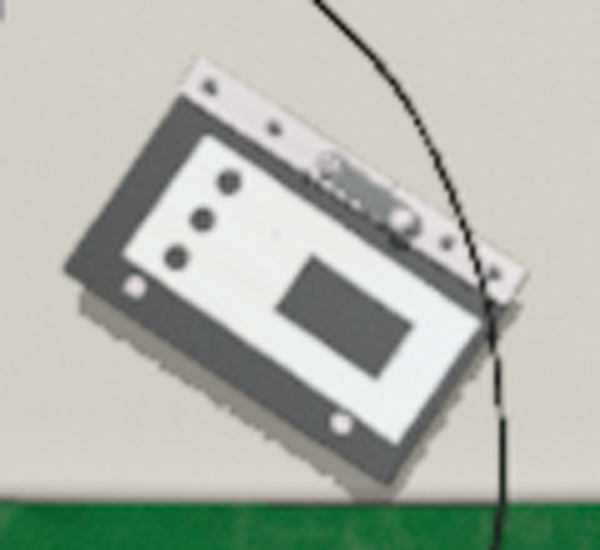

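The crop shows the three holes at crop (228,181), (202,219) and (175,257). The window is near (345,318) and the keeper is parked on the fence with its pin near (403,222). The cable crosses the right corner. I'll check the cable height and the box front before routing the arm.

```bash
python3 - <<'E'
from h import *
def tri(a,b):
    P=[]
    for n in('top','side'):
        c=robot.calibration(n);P.append(np.array([[c['fx'],0,c['cx']],[0,c['fy'],c['cy']],[0,0,1]])@np.c_[c['R'],c['t']])
    X=cv2.triangulatePoints(*P,np.float64(a).reshape(2,1),np.float64(b).reshape(2,1)).ravel();X=X[:3]/X[3]
    return X.round(3),(proj('top',X)-a).round(1)
print('handleL',tri((351,183),(333,200)));print('boxTopFrontR',tri((522,168),(440,150)));print('handleR',tri((492,185),(405,268)))
f=lambda p:(p[0]/5+205,p[1]/5+155)
H=[ray('top',f(p),.060) for p in((228,181),(202,219),(175,257))]
d=H[0]-H[2];d/=np.linalg.norm(d);print('panel x yaw',np.arctan2(d[1],d[0]),H[1])
a,b=ray('top',f((205,57)),.062),ray('top',f((528,275)),.062)
e=a-b;print('fence far edge',a,b,np.linalg.norm(e),np.arctan2(e[1],e[0])-np.pi/2)
c=ray('top',f((65,270)),.055);e=ray('top',f((390,487)),.055);print('near edge',c,e,np.linalg.norm(c-e),np.arctan2(*(c-e)[1::-1])-np.pi/2)
# cable side-view points for top points along cable
for z in(.06,.1,.15,.2,.25,.3):
    print(z,[proj('side',ray('top',f(p),z)).round() .tolist()for p in((497,350),(450,190),(400,90))])
im=cv2.imread('pics/side0.png');cv2.imwrite('pics/s0c.png',cv2.resize(im[20:230,220:420],None,fx=2.8,fy=2.8))
E
```

```text
handleL (array([0.525, 0.19 , 0.078]), array([-0.5,  2.7]))
boxTopFrontR (array([ 0.546, -0.138,  0.293]), array([ 1.7, -4. ]))
handleR (array([ 0.528, -0.13 ,  0.127]), array([ 0.8, -2.3]))
panel x yaw -0.5985645655518053 [0.49526593 0.44167516 0.06      ]
fence far edge [0.57342256 0.44097989 0.062     ] [0.46850918 0.28474794 0.062     ] 0.18818936531273858 -0.591357273915497
near edge [0.47087751 0.50835341 0.055     ] [0.36721137 0.35061324 0.055     ] 0.18875547534439183 -0.5814170003416282
0.06 [[287.0, 190.0], [318.0, 183.0], [335.0, 178.0]]
0.1 [[287.0, 174.0], [317.0, 168.0], [334.0, 163.0]]
0.15 [[286.0, 153.0], [315.0, 148.0], [332.0, 144.0]]
0.2 [[284.0, 131.0], [314.0, 127.0], [330.0, 124.0]]
0.25 [[283.0, 109.0], [312.0, 105.0], [329.0, 103.0]]
0.3 [[282.0, 84.0], [310.0, 82.0], [327.0, 80.0]]
```

View pics/s0c.png

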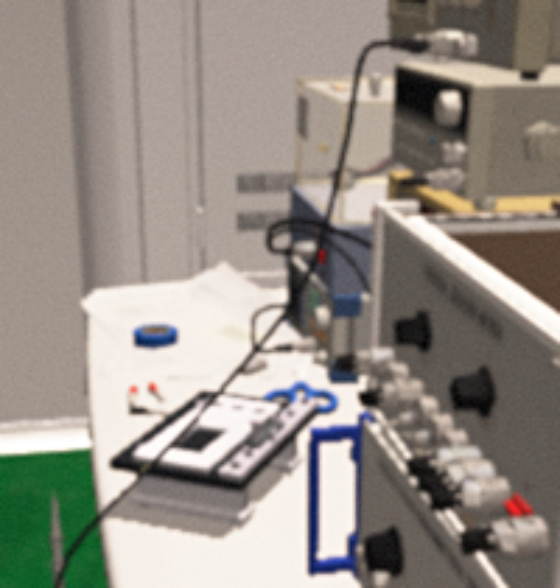

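Cable triangulates to about z 0.10–0.21 just beyond the fixture's right/fence corner, so I must keep the gripper body clear of it. The box front with its handles stands at x≈0.525, so I'll route inside that.

```bash
cat >> h.py <<'E'
FX=dict(o=np.array([.470,.396,0.]),yaw=-.587)
def w(p):  # fixture -> world
    return FX['o']+Ro.from_euler('z',FX['yaw']).apply(p)
def f(P): return Ro.from_euler('z',-FX['yaw']).apply(np.asarray(P)-FX['o'])
def down(yaw,lean=0.): # tool x at world yaw, z down; lean>0 leans the body toward tool +x
    return Ro.from_euler('z',yaw)*Ro.from_euler('x',np.pi)*Ro.from_euler('y',-lean)
def tip(off,R): # TCP position offset from point `off` in tool frame
    return R.apply(off)
def rows(wps,hand=-1,dec=2,step=.04,start=None):
    """wps: list of (pos,Rotation[,n]); prints rows from the present pose"""
    o=robot.get_obs();p=o['position'].copy();R=Ro.from_quat(o['tool_rot'])
    if start: p,R=start
    for wp in wps:
        P,Q=np.asarray(wp[0]),wp[1]
        rv=(R.inv()*Q).as_rotvec();d=P-p
        n=max(int(np.ceil(np.linalg.norm(d)/step-.02)),int(np.ceil(np.degrees(np.linalg.norm(rv))/4-.02)),1)
        p0=p.copy()
        for k in range(1,n+1):
            s=R.inv().apply(p0+d*k/n-p)/.04
            t=np.degrees((R.inv()*Q).as_rotvec())/(n-k+1)/4
            s,t=s.round(dec),t.round(dec)
            p=p+R.apply(s*.04);R=R*Ro.from_rotvec(np.radians(t*4))
            print(','.join(f'{v:g}' for v in[*s,*t,hand])+',')
        print('#',n,p.round(4))
    return p,R
E
python3 - <<'E'
from h import *
y=FX['yaw']+np.pi/2; y0=np.radians(16.1)
D=lambda k:down(y0+(y-y0)*k)
rows([((.32,-.30,.25),D(.4)),((.39,0,.25),D(.7)),((.40,.2,.25),D(.9)),((*w((-.05,0,0))[:2],.24),D(1))])
E
```

```text
0.62,-0.69,-0.13,-0,-0,-0.45,-1,
0.64,-0.66,-0.14,-0,-0,-0.45,-1,
0.67,-0.65,-0.13,-0,-0,-0.45,-1,
0.68,-0.63,-0.14,-0,-0,-0.44,-1,
0.7,-0.6,-0.13,-0.01,-0,-0.45,-1,
0.73,-0.58,-0.14,-0,-0,-0.44,-1,
0.73,-0.56,-0.13,-0.01,-0,-0.45,-1,
0.76,-0.54,-0.14,-0,-0,-0.44,-1,
0.77,-0.51,-0.13,-0.01,-0.01,-0.45,-1,
# 9 [ 0.3199 -0.2999  0.2498]
0.69,-0.68,-0,0,0,-0.38,-1,
0.7,-0.65,-0,0,0,-0.38,-1,
0.72,-0.64,-0,0,0,-0.38,-1,
0.73,-0.62,-0,0,0,-0.38,-1,
0.76,-0.6,-0,0,0,-0.37,-1,
0.77,-0.58,-0,0,0,-0.38,-1,
0.78,-0.56,-0.01,0,0,-0.37,-1,
0.8,-0.54,0,0,0,-0.38,-1,
# 8 [3.901e-01 1.000e-04 2.502e-01]
0.73,-0.68,0,0,0,-0.4,-1,
0.76,-0.66,0,0,0,-0.4,-1,
0.77,-0.64,0,0,0,-0.4,-1,
0.78,-0.62,0,0,0,-0.4,-1,
0.81,-0.59,0,0,0,-0.41,-1,
# 5 [0.4001 0.2    0.2501]
0.81,-0.48,0.04,0,0,-0.17,-1,
0.82,-0.46,0.04,0,0,-0.17,-1,
0.82,-0.46,0.05,0,0,-0.17,-1,
0.82,-0.45,0.04,0,0,-0.17,-1,
0.83,-0.43,0.04,0,0,-0.16,-1,
0.84,-0.43,0.04,0,0,-0.17,-1,
# 6 [0.4284 0.4236 0.24  ]
```

>>> jog_arm:
  motion: [0.62,-0.69,-0.13,0,0,-0.45,-1,0.64,-0.66,-0.14,0,0,-0.45,-1,0.67,-0.65,-0.13,0,0,-0.45,-1,0.68,-0.63,-0.14,0,0,-0.44,-1,0.7,-0.6,-0.13,0,0,-0.45,-1,0.73,-0.58,-0.14,0,0,-0.44,-1,0.73,-0.56,-0.13,0,0,-0.45,-1,0.76,-0.54,-0.14,0,0,-0.44,-1,0.77,-0.51,-0.13,0,0,-0.45,-1]

```text
time: 1.23
position: [0.3202, -0.2992, 0.2502]
tool_rot: [0.961, 0.278, -0.0, -0.0]
ft_force: [1.1, -0.4, -0.6]
grip_width: 0.0872
grip_force: 0.0
```

>>> jog_arm:
  motion: [0.69,-0.68,0,0,0,-0.38,-1,0.7,-0.65,0,0,0,-0.38,-1,0.72,-0.64,0,0,0,-0.38,-1,0.73,-0.62,0,0,0,-0.38,-1,0.76,-0.6,0,0,0,-0.37,-1,0.77,-0.58,0,0,0,-0.38,-1,0.78,-0.56,0,0,0,-0.37,-1,0.8,-0.54,0,0,0,-0.38,-1]

```text
time: 2.22
position: [0.3901, 0.0008, 0.2501]
tool_rot: [0.926, 0.377, -0.0, -0.0]
ft_force: [0.1, -0.4, -0.3]
grip_width: 0.0871
grip_force: 0.0
```

>>> jog_arm:
  motion: [0.73,-0.68,0,0,0,-0.4,-1,0.76,-0.66,0,0,0,-0.4,-1,0.77,-0.64,0,0,0,-0.4,-1,0.78,-0.62,0,0,0,-0.4,-1,0.81,-0.59,0,0,0,-0.41,-1,0.81,-0.48,0.04,0,0,-0.17,-1,0.82,-0.46,0.04,0,0,-0.17,-1,0.82,-0.46,0.05,0,0,-0.17,-1,0.82,-0.45,0.04,0,0,-0.17,-1,0.83,-0.43,0.04,0,0,-0.16,-1,0.84,-0.43,0.04,0,0,-0.17,-1,0,0,0,0,0,0,-1]

```text
time: 3.72
position: [0.4282, 0.425, 0.2394]
tool_rot: [0.881, 0.474, -0.0, -0.0]
ft_force: [0.3, -0.3, 0.0]
grip_width: 0.087
grip_force: 0.0
```

```bash
python3 - <<'E'
from h import *
import pickle
o=robot.get_obs();im=robot.camera('wrist');cv2.imwrite('pics/w1.png',im);pickle.dump(o,open('w1.pkl','wb'))
print(o['time'],o['position'],f(o['position']),o['ft_force'])
E
```

```text
3.725 [0.42823923 0.42498436 0.23936042] [-0.05082371  0.0010027   0.23936042] [ 0.28094949 -0.28286318  0.04417373]
```

View pics/w1.png

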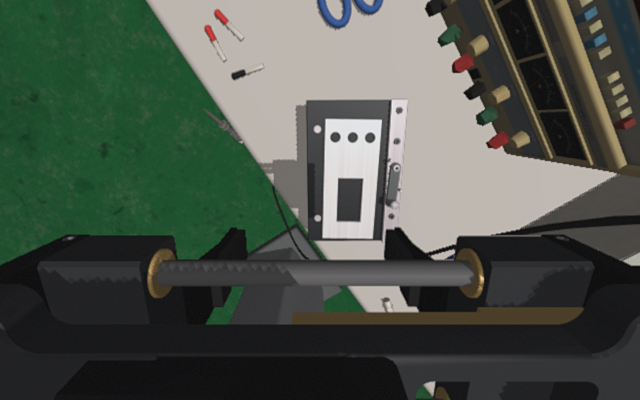

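The wrist view shows the fixture from above with its left end at row ~100. The holes are at (336,137), (352,137) and (370,137), and the window spans (337–362, 178–221). The fence is at columns 388–406, the keeper pivot at about (396,168) and the pin at about (392,203). Refining these by masks.

```bash
python3 - <<'E'
from h import *
import pickle
o=pickle.load(open('w1.pkl','rb'));im=cv2.imread('pics/w1.png');g=cv2.cvtColor(im,cv2.COLOR_BGR2GRAY)
r=g[95:245,295:415]
m=((r<110)*255).astype(np.uint8)
cs,h=cv2.findContours(m,cv2.RETR_CCOMP,2)
for c in cs:
    a=cv2.contourArea(c)
    if a>35:
        (x,y),s,an=cv2.minAreaRect(c);P=ray('wrist',(x+295,y+95),.058,o)
        print(round(a),(round(x+295,1),round(y+95,1)),np.round(s,1),round(an,1),'fix',f(P).round(4))
print('row150',g[150,300:412].tolist());print('row215',g[215,370:412].tolist());print('col315',g[94:108,315].tolist(),'col400',g[92:106,400].tolist(),'col352',g[112:126,345].tolist())
for n,uv,z in(('restNL',(307,100),.055),('restNR',(309,240),.055),('fenceFL',(407.5,99),.062),('pivot',(396,168),.07),('pin',(392,203),.086)):print(n,f(ray('wrist',uv,z,o)).round(4))
cv2.imwrite('pics/w1c.png',cv2.resize(im[90:250,290:420],None,fx=3.7,fy=3.7,interpolation=cv2.INTER_CUBIC))
E
```

```text
330 (399.0, 235.5) [17. 28.] 90.0 fix [ 0.0669 -0.0807  0.058 ]
936 (349.2, 199.6) [24.1 42.1] 2.3 fix [-0.0048 -0.0285  0.058 ]
56 (369.6, 137.3) [8.5 8.9] 26.6 fix [0.0181 0.0538 0.058 ]
53 (352.0, 137.0) [8. 8.] 90.0 fix [-0.0042  0.0542  0.058 ]
54 (335.0, 137.0) [8. 8.] 90.0 fix [-0.0258  0.0541  0.058 ]
11836 (347.0, 172.0) [104. 144.] 0.0 fix [-0.0091  0.0092  0.058 ]
46 (317.3, 217.8) [7.1 7.8] 45.0 fix [-0.0478 -0.0547  0.058 ]
65 (317.0, 128.5) [9.2 9.2] 45.0 fix [-0.0487  0.0645  0.058 ]
6688 (351.5, 178.5) [ 58.9 122.3] 1.3 fix [-0.0028  0.0005  0.058 ]
row150 [109, 110, 110, 110, 110, 112, 98, 57, 69, 70, 70, 69, 69, 69, 70, 69, 69, 68, 69, 69, 69, 69, 62, 59, 144, 230, 227, 224, 224, 225, 224, 226, 226, 226, 226, 226, 225, 226, 224, 223, 223, 223, 221, 222, 224, 225, 227, 225, 224, 225, 226, 226, 226, 226, 225, 227, 227, 226, 225, 225, 225, 224, 223, 224, 226, 227, 226, 225, 224, 225, 226, 226, 225, 225, 225, 226, 226, 226, 225, 175, 80, 70, 74, 76, 74, 62, 39, 61, 145, 218, 213, 210, 206, 203, 199, 203, 204, 205, 205, 206, 206, 205, 199, 192, 181, 184, 185, 185, 185, 185, 185, 185]
row215 [215, 215, 218, 210, 159, 64, 51, 56, 56, 57, 56, 47, 39, 81, 146, 191, 187, 179, 141, 82, 82, 79, 80, 100, 146, 185, 185, 182, 181, 185, 185, 184, 184, 184, 183, 184, 184, 184, 185, 185, 184, 184]
col315 [184, 184, 184, 185, 187, 169, 112, 74, 79, 79, 79, 79, 79, 79] col400 [185, 185, 185, 185, 184, 184, 172, 183, 215, 220, 219, 218, 219, 221] col352 [81, 80, 80, 79, 78, 75, 107, 190, 228, 229, 227, 227, 227, 227]
restNL [-0.0612  0.0986  0.055 ]
restNR [-0.0594 -0.0893  0.055 ]
fenceFL [0.0607 0.0996 0.062 ]
pivot [0.0514 0.0167 0.07  ]
pin [ 0.0453 -0.0247  0.086 ]
```

View pics/w1c.png

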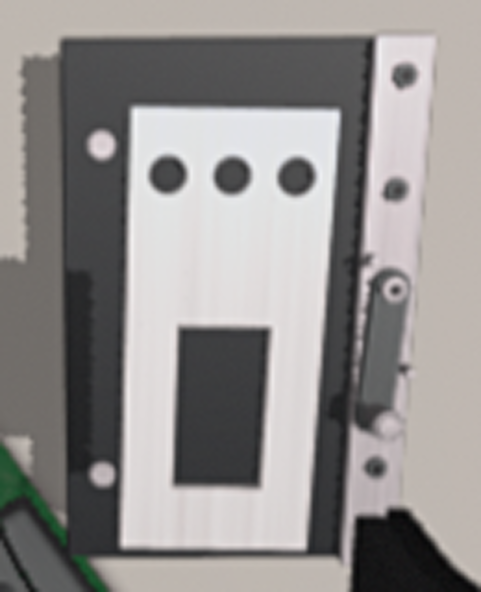

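The rest's left edge reads y ≈ 0.099 and its right edge ≈ −0.089, so I shift the fixture frame by +4 mm in y and set yaw to −0.58. Corrected: panel at about (−0.005, −0.008), window left edge y ≈ −0.002, keeper at about 0.15 rad. I'll put one open finger into the window near its left edge and push from there.

```bash
sed -i "s/^FX=.*/FX=dict(o=np.array([.4723,.3995,0.]),yaw=-.58)/" h.py; cat >> h.py <<'E'
YAW=FX['yaw']+np.pi/2
def fa(x,y,ztip,lean=0,yaw=0): # TCP pose putting the far (+tool y) finger's tip centre at fixture x,y,z=ztip
    R=down(YAW+yaw,lean)
    return w((x,y,ztip))-R.apply((0,.051,.011)),R
E
python3 - <<'E'
from h import *
import pickle
o=pickle.load(open('w1.pkl','rb'))
for n,uv,z in(('restNL',(307,100),.055),('restNR',(309,240),.055),('fenceFL',(407.5,99),.062),('fin150',(387.7,150),.062),('fin215',(383.7,215),.062),('win',(349.2,199.6),.0585),('hole',(352,137),.059),('pivot',(396,168),.07),('pin',(392,203),.086)):print(n,f(ray('wrist',uv,z,o)).round(4))
for z in(.1,.15,.2,.25):print('cable',z,[f(ray('wrist',p,z,o)).round(3)[:2].tolist() for p in((310,258),(430,250),(500,238))])
rows([fa(-.005,-.018,.11),fa(-.005,-.018,.065),fa(-.005,-.018,.0572)])
E
```

```text
restNL [-0.0605  0.0948  0.055 ]
restNR [-0.06   -0.0931  0.055 ]
fenceFL [0.0614 0.095  0.062 ]
fin150 [0.0415 0.0339 0.062 ]
fin215 [ 0.0419 -0.0535  0.062 ]
win [-0.0051 -0.0326  0.0585]
hole [-0.004   0.0501  0.059 ]
pivot [0.0515 0.0121 0.07  ]
pin [ 0.0452 -0.0292  0.086 ]
cable 0.1 [[-0.058, -0.098], [0.093, -0.087], [0.179, -0.071]]
cable 0.15 [[-0.057, -0.071], [0.071, -0.062], [0.143, -0.049]]
cable 0.2 [[-0.055, -0.045], [0.049, -0.037], [0.107, -0.026]]
cable 0.25 [[-0.054, -0.018], [0.026, -0.012], [0.072, -0.004]]
-0.11,-0.05,0.99,-0,0.01,-0.02,-1,
-0.11,-0.04,0.98,-0,0.01,-0.03,-1,
-0.12,-0.05,0.99,-0.01,0.01,-0.02,-1,
# 3 [0.4155 0.4151 0.121 ]
0,-0,0.56,0,-0,-0,-1,
0,-0,0.56,0,-0,-0,-1,
# 2 [0.4156 0.4151 0.0762]
0,-0,0.2,0,-0,-0,-1,
# 1 [0.4156 0.4151 0.0682]
```

>>> jog_arm:
  motion: [-0.11,-0.05,0.99,0,0.01,-0.02,-1,-0.11,-0.04,0.98,0,0.01,-0.03,-1,-0.12,-0.05,0.99,0,0.01,-0.02,-1,0,0,0.4,0,0,0,-1,0,0,0.4,0,0,0,-1,0,0,0.3,0,0,0,-1,0,0,0.2,0,0,0,-1,0,0,0,0,0,0,-1]

```text
time: 4.78
position: [0.4163, 0.4149, 0.0697]
tool_rot: [0.88, 0.475, 0.001, -0.001]
ft_force: [0.1, -0.4, -0.3]
grip_width: 0.0871
grip_force: 0.0
```

```bash
python3 - <<'E'
from h import *
import pickle
o=robot.get_obs();im=robot.camera('wrist');cv2.imwrite('pics/w2.png',im);pickle.dump(o,open('w2.pkl','wb'))
R=Ro.from_quat(o['tool_rot']);print(o['time'],'tip fix',f(o['position']+R.apply((0,.051,.011))).round(4),o['ft_force'].round(2))
E
```

```text
4.775 tip fix [-0.0043 -0.0178  0.0586] [ 0.13 -0.4  -0.32]
```

View pics/w2.png

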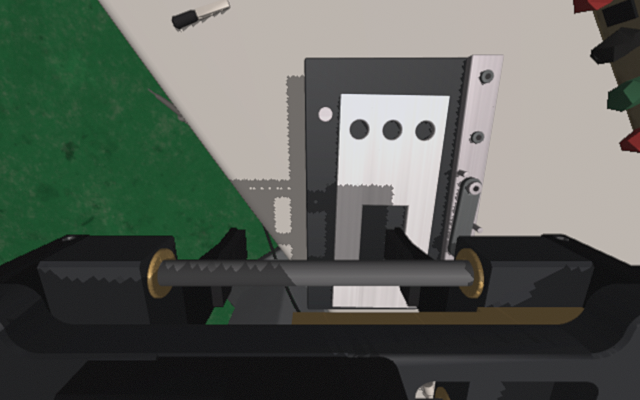

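The finger stands inside the window: its tip is near (390,230), the window spans columns 360–407 and its left edge is at row 205. Checking the tip geometry and the left-edge gap numerically.

```bash
python3 - <<'E'
from h import *
import pickle
o=pickle.load(open('w2.pkl','rb'));R=Ro.from_quat(o['tool_rot'])
for t in((.0095,.0435,.011),(.0095,.0585,.011),(-.0095,.0435,.011),(.0095,.0435,-.03)):print(t,proj('wrist',o['position']+R.apply(t),o).round(1))
g=cv2.cvtColor(cv2.imread('pics/w2.png'),cv2.COLOR_BGR2GRAY)
print('row225',list(zip(range(350,430,2),g[225,350:430:2].tolist())));print('col375',g[198:214,375].tolist())
for n,uv,z in(('restNL',(306,58),.055),('fenceFL',(503,55),.062),('hole',(392,130),.059),('winL',(370,205.5),.0595),('winNear',(360.5,215),.0595),('winFar',(407.5,212),.0595)):print(n,f(ray('wrist',uv,z,o)).round(4))
E
```

```text
(0.0095, 0.0435, 0.011) [374.8 213. ]
(0.0095, 0.0585, 0.011) [395.4 213. ]
(-0.0095, 0.0435, 0.011) [373.3 237.1]
(0.0095, 0.0435, -0.03) [389.  235.6]
row225 [(350, 125), (352, 126), (354, 126), (356, 123), (358, 126), (360, 111), (362, 34), (364, 38), (366, 38), (368, 38), (370, 37), (372, 39), (374, 38), (376, 37), (378, 37), (380, 39), (382, 37), (384, 40), (386, 54), (388, 58), (390, 57), (392, 59), (394, 59), (396, 58), (398, 59), (400, 56), (402, 36), (404, 59), (406, 157), (408, 219), (410, 214), (412, 212), (414, 213), (416, 215), (418, 212), (420, 209), (422, 208), (424, 211), (426, 211), (428, 211)]
col375 [122, 122, 123, 123, 123, 124, 107, 66, 39, 37, 39, 39, 39, 40, 39, 40]
restNL [-0.0608  0.0951  0.055 ]
fenceFL [0.0606 0.0952 0.062 ]
hole [-0.0036  0.0504  0.059 ]
winL [-0.0157 -0.0023  0.0595]
winNear [-0.0222 -0.0096  0.0595]
winFar [ 0.0117 -0.0073  0.0595]
```

>>> jog_arm:
  motion: [0,0,0.04,0,0,0,-1,0,0.1,0,0,0,0,-1,0,0.1,0,0,0,0,-1,0,0.05,0,0,0,0,-1,0,0,0,0,0,0,-1]

```text
time: 5.45
position: [0.425, 0.4093, 0.0683]
tool_rot: [0.88, 0.474, 0.001, -0.001]
ft_force: [-0.5, -0.0, -0.2]
grip_width: 0.0869
grip_force: 0.0
```

>>> jog_arm:
  motion: [0,0.08,0,0,0,0,-1,0,0.08,0,0,0,0,-1,0,0,0,0,0,0,-1]

```text
time: 5.82
position: [0.4304, 0.4058, 0.0682]
tool_rot: [0.88, 0.474, 0.001, -0.0]
ft_force: [-0.5, 0.5, 0.8]
grip_width: 0.0869
grip_force: 0.0
```

```bash
cat > m.py <<'E'
from h import *
o=robot.get_obs();im=robot.camera('wrist')
g=cv2.cvtColor(im,cv2.COLOR_BGR2GRAY)
R=Ro.from_quat(o['tool_rot']);print(o['time'],'tip',f(o['position']+R.apply((0,.051,.011))).round(4),'F fix',Ro.from_euler('z',-FX['yaw']).apply(o['ft_force']).round(2))
m=((g<110)*255).astype(np.uint8)
cs,h=cv2.findContours(m,cv2.RETR_CCOMP,2)
H=[]
for i,c in enumerate(cs):
    (x,y),s,an=cv2.minAreaRect(c)
    if h[0][i][3]>=0 or not(120<cv2.contourArea(c)<500 and .8<s[0]/s[1]<1.25): continue
    P=f(ray('wrist',(x,y),.059,o))
    if abs(P[0])<.05 and -.0<P[1]<.16: H.append(P)
H=np.array(sorted(H,key=lambda p:p[0]));print('holes',H.round(4).tolist())
if len(H)==3: print('askew',round(float(np.arctan2(H[2,1]-H[0,1],H[2,0]-H[0,0])),4),'panel',H[1,0],H[1,1]-.058)
import sys
if len(sys.argv)>1: cv2.imwrite(f'pics/{sys.argv[1]}.png',im)
E
python3 m.py w3
```

```text
5.825 tip [ 0.0125 -0.0178  0.0572] F fix [-0.7   0.09  0.84]
holes [[-0.0257, 0.0512, 0.059], [-0.0038, 0.0505, 0.059], [0.0182, 0.0501, 0.059]]
askew -0.0247 panel -0.0037869274105240464 -0.007499720691020222
```

```bash
python3 - <<'E'
import cv2
im=cv2.imread('pics/w3.png');cv2.imwrite('pics/w3c.png',cv2.resize(im[40:300,230:490],None,fx=2.3,fy=2.3,interpolation=cv2.INTER_CUBIC))
E
```

```text
(no output)
```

View pics/w3c.png

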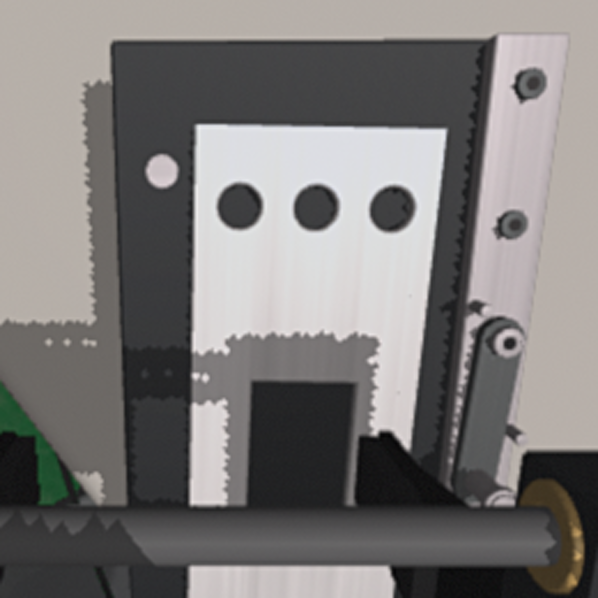

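The crop shows the finger's visible end at crop (360–400, 435), level with the window's far edge at crop column 357, and the panel still short of the fence. I'll check whether the window edge moved, to find where the tip really is.

```bash
python3 - <<'E'
from h import *
o=robot.get_obs();g=cv2.cvtColor(cv2.imread('pics/w3.png'),cv2.COLOR_BGR2GRAY)
for r in(210,216,222):print(r,list(zip(range(332,394),g[r,332:394].tolist()))[::2])
for n,uv,z in(('restNL',(278.5,58),.055),('fenceFL',(477.5,55),.062),('winL',(350,206),.0595),('winNear',(338.8,214),.0595),('winFar',(385.2,214),.0595)):print(n,f(ray('wrist',uv,z,o)).round(4))
R=Ro.from_quat(o['tool_rot'])
for t in((.0095,.0435,.011),(.0095,.0585,.011),(.0095,.0435,-.022),(.0095,.0585,-.022)):print(t,proj('wrist',o['position']+R.apply(t),o).round(1))
im=robot.camera('top');p=proj('top',w((0,0,.06))).round().astype(int);print(p)
s=robot.camera('side');q=proj('side',w((0,0,.06))).round().astype(int);print(q)
a=cv2.resize(s[q[1]-60:q[1]+50,q[0]-70:q[0]+70],None,fx=5.4,fy=5.4,interpolation=cv2.INTER_CUBIC)
cv2.imwrite('pics/s3.png',a);print(a.shape, proj('side',o['position']+R.apply((0,.051,.011)))-q+[70,60])
E
```

```text
210 [(332, 123), (334, 122), (336, 124), (338, 107), (340, 34), (342, 37), (344, 38), (346, 36), (348, 36), (350, 37), (352, 37), (354, 33), (356, 35), (358, 36), (360, 36), (362, 36), (364, 35), (366, 36), (368, 36), (370, 37), (372, 37), (374, 34), (376, 36), (378, 36), (380, 35), (382, 37), (384, 75), (386, 117), (388, 116), (390, 115), (392, 196)]
216 [(332, 123), (334, 122), (336, 124), (338, 98), (340, 34), (342, 35), (344, 37), (346, 36), (348, 37), (350, 36), (352, 37), (354, 38), (356, 38), (358, 37), (360, 38), (362, 36), (364, 36), (366, 36), (368, 37), (370, 36), (372, 37), (374, 36), (376, 37), (378, 36), (380, 35), (382, 43), (384, 87), (386, 120), (388, 116), (390, 111), (392, 179)]
222 [(332, 122), (334, 121), (336, 124), (338, 93), (340, 32), (342, 35), (344, 34), (346, 34), (348, 34), (350, 34), (352, 38), (354, 36), (356, 34), (358, 35), (360, 35), (362, 36), (364, 35), (366, 36), (368, 36), (370, 35), (372, 35), (374, 37), (376, 36), (378, 35), (380, 35), (382, 50), (384, 102), (386, 118), (388, 115), (390, 141), (392, 196)]
restNL [-0.0616  0.0949  0.055 ]
fenceFL [0.0608 0.0949 0.062 ]
winL [-0.0137 -0.0023  0.0595]
winNear [-0.0216 -0.0083  0.0595]
winFar [ 0.0119 -0.0084  0.0595]
(0.0095, 0.0435, 0.011) [374.8 213. ]
(0.0095, 0.0585, 0.011) [395.4 213. ]
(0.0095, 0.0435, -0.022) [385.7 230.4]
(0.0095, 0.0585, -0.022) [410.1 230.4]
[263 208]
[298 172]
(594, 756, 3) [71.19553858 64.58308124]
```

View pics/s3.png

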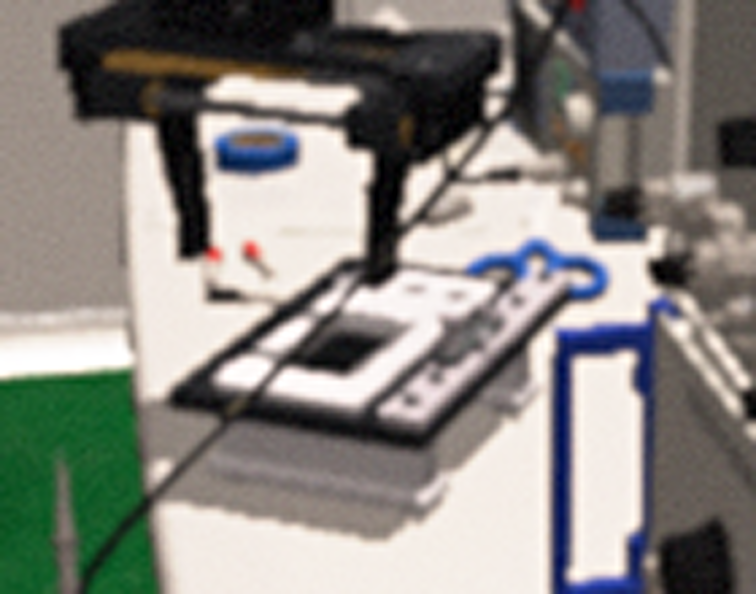

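The side view shows the fingertip at crop (378,280), well above the panel, where my model put it at (384,349). The open tips sit about 33 mm further back than tip_reach, because the linkage retracts when open. So nothing has been touched. I'll part-close the hand, which extends the tips, lean the body away from the cable, and find the tip height by a light touch inside the window.

```bash
cat >> h.py <<'E'
def fa(x,y,ztip,lean=0,yaw=0,g=.0566): # g opening; linkage model fitted to open-tip retraction
    L=.057;s0=.1495;s=s0+g/2/L;tz=.011-L*(np.sqrt(1-s0*s0)-np.sqrt(1-s*s))
    R=down(YAW+yaw,lean);fa.t=(0,g/2+.0065,tz)
    return w((x,y,ztip))-R.apply(fa.t),R
E
python3 - <<'E'
from h import *
a=np.radians(15)
p=fa(-.0045,-.017,.11,a);print(fa.t)
s=rows([(robot.get_obs()['position']+[0,0,.045],down(YAW)),p],hand=-.3)
rows([fa(-.0045,-.017,.067,a)],hand=-.3,start=s)
E
```

```text
(0, 0.0348, np.float64(-0.0018487629081634146))
0,-0,-0.56,-0,-0.01,-0.01,-0.3,
0,-0,-0.56,-0,-0.02,-0.02,-0.3,
# 2 [0.43   0.4058 0.113 ]
0,-0,0.03,-0,-0.94,0,-0.3,
0.01,-0.01,0.03,-0,-0.94,0,-0.3,
0,0,0.03,-0,-0.93,0,-0.3,
0.01,-0,0.03,-0,-0.94,0,-0.3,
# 4 [0.4298 0.4063 0.1081]
0.14,-0,0.52,-0,0,0,-0.3,
0.14,-0,0.52,-0,0,0,-0.3,
# 2 [0.4298 0.4063 0.0651]
```

>>> jog_arm:
  motion: [0,0,-0.56,0,-0.01,-0.01,-0.3,0,0,-0.56,0,-0.02,-0.02,-0.3,0,0,0.03,0,-0.94,0,-0.3,0.01,-0.01,0.03,0,-0.94,0,-0.3,0,0,0.03,0,-0.93,0,-0.3,0.01,0,0.03,0,-0.94,0,-0.3,0,0,0,0,0,0,-0.3,0,0,0,0,0,0,-0.3]

```text
time: 6.98
position: [0.4294, 0.4061, 0.108]
tool_rot: [0.872, 0.472, -0.115, 0.062]
ft_force: [-0.1, -0.8, 0.6]
grip_width: 0.0564
grip_force: 0.0
```

```bash
python3 - <<'E'
from h import *
o=robot.get_obs();print(o['time'],o['position'],o['grip_width'],o['ft_force'].round(2))
fa(0,0,0,0,g=o['grip_width']);R=Ro.from_quat(o['tool_rot']);T=o['position']+R.apply(fa.t);print('tip model',f(T).round(4))
im=robot.camera('wrist');s=robot.camera('side');cv2.imwrite('pics/w4.png',im);cv2.imwrite('pics/s4.png',s)
# side view: lowest dark pixel near the modelled tip
q=proj('side',T);g=cv2.cvtColor(s,cv2.COLOR_BGR2GRAY);u,v=q.round().astype(int);print('tip proj side',q.round(1))
for r in range(v-14,v+8,2):print(r,g[r,u-8:u+9].tolist())
E
```

```text
6.975 [0.42937646 0.40606293 0.10803876] 0.056409366359096574 [-0.11 -0.79  0.56]
tip model [-0.0048 -0.0176  0.1097]
tip proj side [292.6 155.8]
142 [237, 237, 235, 240, 240, 189, 76, 2, 3, 12, 12, 87, 205, 242, 241, 239, 238]
144 [238, 236, 237, 240, 240, 194, 76, 6, 9, 11, 11, 93, 205, 242, 240, 239, 238]
146 [237, 236, 236, 238, 239, 191, 74, 10, 11, 19, 67, 162, 229, 240, 238, 237, 237]
148 [235, 236, 238, 238, 238, 228, 208, 199, 199, 207, 211, 232, 236, 238, 236, 237, 236]
150 [237, 237, 238, 235, 236, 235, 238, 238, 240, 240, 237, 237, 236, 235, 236, 234, 235]
152 [237, 236, 239, 238, 239, 237, 237, 238, 237, 238, 236, 236, 236, 235, 235, 237, 238]
154 [229, 228, 232, 229, 231, 232, 228, 230, 230, 229, 235, 237, 237, 239, 240, 238, 198]
156 [236, 236, 236, 235, 236, 236, 236, 236, 238, 236, 236, 239, 240, 238, 212, 137, 97]
158 [236, 236, 237, 239, 238, 238, 237, 233, 234, 240, 241, 243, 239, 184, 95, 141, 222]
160 [238, 238, 241, 239, 224, 175, 108, 71, 72, 82, 93, 93, 77, 78, 103, 161, 189]
162 [238, 228, 198, 147, 95, 79, 89, 93, 98, 99, 68, 70, 164, 238, 250, 244, 238]
```

The tip is again about 22 mm above the model, so the offset is constant: tips at tool z ≈ −0.022 at any opening. I'll use that and confirm it by touch.

```bash
cat >> h.py <<'E'
TZ=-.022
def fa(x,y,ztip,lean=0,yaw=0,g=.0564):
    R=down(YAW+yaw,lean);fa.t=(0,g/2+.0065,TZ)
    return w((x,y,ztip))-R.apply(fa.t),R
def tipnow(o):
    return f(o['position']+Ro.from_quat(o['tool_rot']).apply((0,o['grip_width']/2+.0065,TZ)))
E
sed -i "s/'tip',f(.*011))).round(4)/'tip',tipnow(o).round(4)/" m.py
python3 - <<'E'
from h import *
a=np.radians(15);print(tipnow(robot.get_obs()))
rows([fa(-.0045,-.017,.075,a),fa(-.0045,-.017,.063,a)],hand=-.3)
E
```

```text
[-0.00452577 -0.01240175  0.12964044]
0.12,0,0.67,-0,-0,0,-0.3,
0.12,0,0.68,-0,-0,0,-0.3,
# 2 [0.4269 0.402  0.0537]
0.08,0,0.29,-0,-0,0,-0.3,
# 1 [0.4269 0.4021 0.0417]
```

>>> jog_arm:
  motion: [0.12,0,0.67,0,0,0,-0.3,0.12,0,0.68,0,0,0,-0.3,0.04,0,0.15,0,0,0,-0.3,0.04,0,0.14,0,0,0,-0.3,0,0,0,0,0,0,-0.3]

```text
time: 7.7
position: [0.4277, 0.4027, 0.042]
tool_rot: [0.872, 0.471, -0.114, 0.062]
ft_force: [0.9, -0.4, -0.3]
grip_width: 0.0566
grip_force: 0.0
```

```bash
python3 m.py w5; python3 - <<'E'
from h import *
o=robot.get_obs();R=Ro.from_quat(o['tool_rot']);y=o['grip_width']/2
for t in((.0095,y,TZ),(.0095,y+.013,TZ)):print(proj('wrist',o['position']+R.apply(t),o).round(1))
g=cv2.cvtColor(cv2.imread('pics/w5.png'),cv2.COLOR_BGR2GRAY)
for r in range(200,248,3):print(r,g[r,350:416:2].tolist())
E
```

```text
7.7 tip [-0.0043 -0.016   0.0633] F fix [ 0.96  0.16 -0.31]
holes [[-0.0259, 0.0513, 0.059], [-0.0039, 0.0509, 0.059], [0.0181, 0.0503, 0.059]]
askew -0.0214 panel -0.003912162030063829 -0.007143857303927449
[361.2 230.6]
[382.3 230.6]
200 [131, 129, 127, 129, 131, 133, 134, 131, 130, 130, 132, 133, 132, 132, 133, 131, 132, 134, 130, 130, 131, 130, 130, 129, 128, 130, 132, 131, 131, 130, 129, 128, 131]
203 [130, 128, 128, 130, 130, 134, 134, 132, 130, 130, 131, 133, 133, 132, 132, 130, 134, 131, 129, 130, 130, 130, 130, 128, 127, 131, 131, 131, 131, 129, 128, 130, 132]
206 [131, 128, 127, 129, 131, 134, 134, 131, 130, 130, 132, 133, 132, 133, 132, 131, 133, 130, 129, 131, 130, 129, 130, 128, 129, 132, 132, 131, 130, 130, 128, 130, 132]
209 [130, 127, 129, 129, 131, 132, 133, 130, 129, 130, 132, 133, 131, 133, 131, 132, 132, 131, 130, 130, 129, 129, 128, 128, 128, 133, 131, 131, 130, 129, 128, 130, 131]
212 [129, 127, 128, 130, 131, 134, 132, 131, 130, 131, 133, 132, 131, 133, 131, 132, 133, 129, 130, 130, 130, 129, 128, 127, 130, 133, 131, 131, 129, 128, 129, 132, 130]
215 [129, 127,
[... 963 characters left out ...]
23, 26, 27, 25, 24, 19, 20, 18, 24, 37, 38, 38, 38, 39, 39, 41, 76, 116, 133, 130, 129, 128, 130, 131, 130, 129, 126]
236 [40, 37, 38, 39, 38, 36, 23, 24, 26, 25, 27, 22, 16, 19, 18, 23, 38, 39, 39, 38, 39, 53, 80, 126, 132, 130, 129, 130, 131, 130, 131, 122, 55]
239 [38, 39, 39, 39, 38, 35, 21, 23, 26, 25, 27, 27, 21, 15, 19, 17, 31, 41, 38, 38, 38, 66, 92, 133, 132, 129, 128, 129, 132, 131, 131, 69, 23]
242 [39, 38, 39, 39, 37, 36, 24, 23, 23, 23, 24, 24, 24, 18, 23, 21, 16, 33, 40, 38, 40, 78, 114, 133, 131, 130, 129, 130, 131, 130, 132, 53, 25]
245 [39, 38, 38, 37, 39, 32, 25, 26, 23, 25, 24, 26, 26, 21, 17, 21, 19, 16, 21, 35, 50, 80, 127, 133, 131, 129, 130, 132, 131, 130, 126, 36, 25]
```

The wrist image now puts the tip inner edge at column 361.5 against a modelled 361.2. The tip is over the window, with its left edge at row 223 and far edge at column ~395. Lowering gently.

>>> jog_arm:
  motion: [0.013,0,0.048,0,0,0,-0.3,0.013,0,0.048,0,0,0,-0.3,0,0,0,0,0,0,-0.3]

```text
time: 8.12
position: [0.4276, 0.4027, 0.0378]
tool_rot: [0.872, 0.471, -0.114, 0.062]
ft_force: [-0.6, 0.5, 1.2]
grip_width: 0.0564
grip_force: 0.5
```

>>> jog_arm:
  motion: [0.007,0,0.025,0,0,0,-0.3,0,0,0,0,0,0,-0.3]

```text
time: 8.38
position: [0.4277, 0.4028, 0.0374]
tool_rot: [0.872, 0.471, -0.114, 0.062]
ft_force: [0.4, -0.6, 5.4]
grip_width: 0.0565
grip_force: 2.5
```

>>> jog_arm:
  motion: [0.007,0,0.025,0,0,0,-0.3,0,0,0,0,0,0,-0.3]

```text
time: 8.62
position: [0.4278, 0.4028, 0.0372]
tool_rot: [0.872, 0.471, -0.114, 0.062]
ft_force: [-1.1, -0.4, 8.2]
grip_width: 0.0566
grip_force: 4.5
```

Contact with the rest came at TCP z ≈ 0.0376, so TZ ≈ −0.0206. I'll lift 2.5 mm clear and push the window's left edge along +y.

>>> jog_arm:
  motion: [-0.018,0,-0.066,0,0,0,-0.3,0,0,0,0,0,0,-0.3,0.12,0,-0.032,0,0,0,-0.3,0.12,0,-0.032,0,0,0,-0.3,0.12,0,-0.032,0,0,0,-0.3,0,0,0,0,0,0,-0.3]

```text
time: 9.38
position: [0.436, 0.4157, 0.0379]
tool_rot: [0.872, 0.472, -0.114, 0.062]
ft_force: [-0.9, -0.3, -0.3]
grip_width: 0.0565
grip_force: 0.4
```

```bash
sed -i 's/^TZ=.*/TZ=-.0206/' h.py; python3 m.py
```

```text
9.375 tip [-0.0045 -0.0011  0.0578] F fix [-0.54 -0.75 -0.34]
holes [[-0.0258, 0.0641, 0.059], [-0.0039, 0.0637, 0.059], [0.0181, 0.0633, 0.059]]
askew -0.018 panel -0.003898759779496455 0.005665994989721944
```

The panel slides cleanly, +13 mm. Continuing.

>>> jog_arm:
  motion: [0.12,0,-0.032,0,0,0,-0.3,0.12,0,-0.032,0,0,0,-0.3,0.12,0,-0.032,0,0,0,-0.3,0.12,0,-0.032,0,0,0,-0.3,0.12,0,-0.032,0,0,0,-0.3,0.12,0,-0.032,0,0,0,-0.3,0,0,0,0,0,0,-0.3]

```text
time: 10.3
position: [0.4524, 0.4406, 0.0381]
tool_rot: [0.872, 0.472, -0.114, 0.062]
ft_force: [-1.0, 0.0, 0.4]
grip_width: 0.0565
grip_force: 0.0
```

```bash
python3 m.py
```

```text
10.3 tip [-0.0044  0.0288  0.0581] F fix [-0.86 -0.51  0.41]
holes [[-0.0265, 0.0938, 0.059], [-0.0044, 0.0936, 0.059]]
```

>>> jog_arm:
  motion: [0,0.12,0,0,0,0,-0.3,0,0.12,0,0,0,0,-0.3,0,0.1,0,0,0,0,-0.3,0,0.06,0,0,0,0,-0.3,0,0,0,0,0,0,-0.3]

```text
time: 10.98
position: [0.4652, 0.4311, 0.0382]
tool_rot: [0.872, 0.471, -0.115, 0.062]
ft_force: [-1.4, 0.6, 1.3]
grip_width: 0.0565
grip_force: 0.6
```

```bash
python3 m.py w6; python3 - <<'E'
from h import *
o=robot.get_obs();g=cv2.cvtColor(cv2.imread('pics/w6.png'),cv2.COLOR_BGR2GRAY)
# panel/fence/rest edges along fixture-x lines at several y, at panel top height
for y in(.085,.07,.05,.0,-.02):
    xs=np.arange(-.04,.065,.0007);uv=np.array([proj('wrist',w((x,y,.06)),o) for x in xs])
    if uv[:,1].max()>250: print(y,'hidden');continue
    v=cv2.remap(g,uv[:,0].astype(np.float32)[None],uv[:,1].astype(np.float32)[None],1)[0].astype(int)
    e=np.where(abs(np.diff(v,n=1))>18)[0];print(y,[(round(xs[i]*1000,1),v[i],v[i+1]) for i in e])
E
```

```text
10.975 tip [0.0115 0.0278 0.0581] F fix [-1.51 -0.21  1.28]
holes [[-0.0237, 0.094, 0.059], [-0.002, 0.0934, 0.059], [0.0202, 0.0933, 0.059]]
askew -0.0153 panel -0.0019818344103185617 0.035418422040374035
0.085 [(np.float64(-37.9), np.int64(42), np.int64(104)), (np.float64(-37.2), np.int64(104), np.int64(191)), (np.float64(-36.5), np.int64(191), np.int64(211)), (np.float64(12.5), np.int64(209), np.int64(187)), (np.float64(13.2), np.int64(187), np.int64(137)), (np.float64(32.1), np.int64(117), np.int64(87)), (np.float64(32.8), np.int64(87), np.int64(32)), (np.float64(39.1), np.int64(36), np.int64(55)), (np.float64(41.2), np.int64(60), np.int64(83)), (np.float64(41.9), np.int64(83), np.int64(141)), (np.float64(42.6), np.int64(141), np.int64(179)), (np.float64(48.2), np.int64(175), np.int64(132)), (np.float64(48.9), np.int64(132), np.int64(95)), (np.float64(49.6), np.int64(95), np.int64(57)), (np.float64(54.5), np.int64(81), np.int64(101)), (np.float64(55.2), np.int64(101), np.int64(153)), (np.float64(55.9), np.int64(153), np.int64(177))]
0.07 [(np.float64(-37.9), np.int64(33), np.int6
[... 179 characters left out ...]
t64(70), np.int64(91)), (np.float64(45.4), np.int64(112), np.int64(152)), (np.float64(46.1), np.int64(152), np.int64(177))]
0.05 [(np.float64(-37.9), np.int64(43), np.int64(91)), (np.float64(-37.2), np.int64(91), np.int64(123)), (np.float64(-30.9), np.int64(123), np.int64(170)), (np.float64(-30.2), np.int64(170), np.int64(204)), (np.float64(-18.3), np.int64(184), np.int64(147)), (np.float64(-17.6), np.int64(147), np.int64(115)), (np.float64(32.1), np.int64(103), np.int64(50)), (np.float64(32.8), np.int64(50), np.int64(28)), (np.float64(41.9), np.int64(68), np.int64(88)), (np.float64(44.0), np.int64(99), np.int64(123)), (np.float64(44.7), np.int64(123), np.int64(179))]
0.0 hidden
-0.02 hidden
```

Panel far edge is at x ≈ 32.5 mm and the fence face at 41.9 mm, so 9.4 mm remains. Pushing on to contact.

>>> jog_arm:
  motion: [0,0.1,0,0,0,0,-0.3,0,0.1,0,0,0,0,-0.3,0,0.04,0,0,0,0,-0.3,0,0,0,0,0,0,-0.3]

```text
time: 11.52
position: [0.4728, 0.4259, 0.0382]
tool_rot: [0.872, 0.471, -0.115, 0.062]
ft_force: [-4.0, 1.3, 2.4]
grip_width: 0.0565
grip_force: 1.9
```

>>> jog_arm:
  motion: [0,0.03,0,0,0,0,-0.3,0,0,0,0,0,0,-0.3]

```text
time: 11.78
position: [0.4729, 0.4259, 0.0382]
tool_rot: [0.872, 0.471, -0.116, 0.061]
ft_force: [-5.3, 2.6, 2.7]
grip_width: 0.0566
grip_force: 3.0
```

```bash
cat > e.py <<'E'
from h import *
def edges(im,o,a,b,z=.06,thr=18,off=0):
    """grey-level steps along fixture line a->b (x,y) in mm from a"""
    g=cv2.cvtColor(im,cv2.COLOR_BGR2GRAY);L=np.hypot(*np.subtract(b,a));s=np.arange(0,L,.0007)
    uv=np.array([proj('wrist',w((*(np.array(a)+np.subtract(b,a)*t/L),z)),o) for t in s],np.float32)
    v=cv2.remap(g,uv[:,:1].T.copy(),uv[:,1:].T.copy(),1)[0].astype(int)
    return [(round(float(s[i]*1000),1),int(v[i]),int(v[i+1])) for i in np.where(abs(np.diff(v))>thr)[0] if uv[i,1]<250]
E
python3 m.py w7; python3 -c "
from e import *
o=robot.get_obs();im=cv2.imread('pics/w7.png')
for y in(.085,.07,.05):print(y,edges(im,o,(.02,y),(.06,y)))
print('end',edges(im,o,(.018,.07),(.018,.16)))"
```

```text
11.775 tip [0.0209 0.0277 0.058 ] F fix [-5.86 -0.78  2.7 ]
holes [[-0.0153, 0.0933, 0.059], [0.0067, 0.0933, 0.059], [0.0286, 0.0934, 0.059]]
askew 0.0004 panel 0.006654008676652554 0.035342132118330434
0.085 [(3.5, 199, 174), (4.2, 174, 140), (21.0, 111, 77), (27.3, 101, 141), (28.7, 150, 96), (29.4, 96, 66), (34.3, 77, 101), (35.0, 101, 155), (35.7, 155, 176)]
0.07 [(21.0, 109, 71), (35.0, 98, 117), (35.7, 117, 170)]
0.05 [(21.0, 106, 80), (34.3, 101, 137), (35.0, 137, 170)]
end [(12.6, 129, 184), (13.3, 184, 215), (44.8, 212, 109), (45.5, 109, 147), (46.2, 147, 184), (82.6, 182, 0)]
```

Flush: panel x 6.7 mm, askew 0.0004. I'll centre the finger in the window and finish the slide of about 20.7 mm.

>>> jog_arm:
  motion: [0,-0.25,0,0,0,0,-0.3,0,-0.2,0,0,0,0,-0.3,0.12,0,-0.032,0,0,0,-0.3,0.12,0,-0.032,0,0,0,-0.3,0.12,0,-0.032,0,0,0,-0.3,0.12,0,-0.032,0,0,0,-0.3,0.04,0,-0.011,0,0,0,-0.3,0,0,0,0,0,0,-0.3]

```text
time: 12.82
position: [0.4695, 0.4522, 0.0379]
tool_rot: [0.872, 0.471, -0.117, 0.062]
ft_force: [-5.1, -2.2, 2.5]
grip_width: 0.0566
grip_force: 2.6
```

```bash
python3 m.py w8; python3 -c "
from e import *
o=robot.get_obs();im=cv2.imread('pics/w8.png')
for y in(.09,.08,.07):print(y,edges(im,o,(.02,y),(.06,y)))
print('end',edges(im,o,(.018,.08),(.018,.16)),edges(im,o,(-.01,.08),(-.01,.16)),'rest',edges(im,o,(-.045,.08),(-.045,.16),z=.055))"
```

```text
12.825 tip [0.0036 0.0479 0.0577] F fix [-3.03 -4.62  2.49]
holes [[-0.0153, 0.112, 0.059], [0.0067, 0.1117, 0.059]]
0.09 [(15.4, 126, 186), (16.1, 186, 211), (20.3, 203, 155), (21.0, 155, 77), (21.7, 77, 110), (22.4, 110, 161)]
0.08 [(14.7, 110, 155), (15.4, 155, 202), (20.3, 205, 178), (21.0, 178, 104), (22.4, 110, 160), (28.7, 163, 92), (29.4, 92, 49), (30.1, 49, 80), (32.2, 84, 53), (32.9, 53, 31), (35.7, 42, 73), (37.1, 91, 119), (37.8, 119, 161)]
0.07 [(14.7, 120, 177), (15.4, 177, 206), (20.3, 190, 139), (21.0, 139, 98), (22.4, 108, 156), (23.1, 156, 175)]
end [(25.9, 119, 154), (26.6, 154, 205), (53.2, 223, 169), (53.9, 169, 91), (54.6, 91, 161), (55.3, 161, 182)] [(23.8, 112, 136), (24.5, 136, 191), (27.3, 200, 177), (28.0, 177, 136), (28.7, 136, 102), (29.4, 102, 83), (35.0, 111, 136), (35.7, 136, 176), (36.4, 176, 207), (53.2, 221, 171), (53.9, 171, 87), (59.5, 108, 163), (60.2, 163, 184)] rest [(18.9, 19, 40), (19.6, 40, 89), (20.3, 89, 108), (32.9, 105, 127), (33.6, 127, 171)]
```

The holes now sit at y ≈ 0.112, with the inner hole edge 10 mm past the end. The panel end is at 0.134, a 39 mm overhang, and the far edge is at the fence over its length. Backing the finger off and lifting out.

>>> jog_arm:
  motion: [-0.12,0,0.032,0,0,0,-0.3,-0.06,0,0.016,0,0,0,-0.3,0,0,0,0,0,0,-0.3]

```text
time: 13.25
position: [0.4677, 0.447, 0.0382]
tool_rot: [0.872, 0.471, -0.114, 0.062]
ft_force: [-0.0, 0.6, -0.3]
grip_width: 0.0563
grip_force: 0.0
```

```bash
python3 m.py w9; python3 -c "
from e import *
o=robot.get_obs();im=cv2.imread('pics/w9.png')
for y in(.09,.08,.07):print(y,edges(im,o,(.035,y),(.06,y)))
print('end',edges(im,o,(.018,.12),(.018,.16)),edges(im,o,(-.01,.12),(-.01,.16)),'rest',edges(im,o,(-.045,.08),(-.045,.11),z=.055))"
```

```text
13.25 tip [0.0048 0.0425 0.0581] F fix [-0.37  0.48 -0.3 ]
holes [[-0.0151, 0.1119, 0.059], [0.0068, 0.1117, 0.059]]
0.09 [(2.1, 112, 138), (2.8, 138, 195), (4.9, 207, 186), (5.6, 186, 94), (7.0, 85, 143), (7.7, 143, 176)]
0.08 [(1.4, 122, 147), (2.1, 147, 179), (2.8, 179, 206), (5.6, 192, 121), (6.3, 121, 89), (7.0, 89, 142), (7.7, 142, 173), (13.3, 173, 130), (14.0, 130, 56), (15.4, 63, 91), (16.8, 88, 64), (17.5, 64, 34), (20.3, 35, 59), (21.0, 59, 85), (21.7, 85, 107), (22.4, 107, 151), (23.1, 151, 174)]
0.07 [(0.7, 123, 156), (1.4, 156, 179), (2.1, 179, 205), (4.9, 205, 170), (5.6, 170, 98), (7.0, 91, 140), (7.7, 140, 174)]
end [(13.3, 226, 163), (14.0, 163, 125), (14.7, 125, 183)] [(13.3, 224, 167), (14.0, 167, 88), (14.7, 88, 107), (17.5, 116, 169)] rest [(18.9, 24, 71), (19.6, 71, 110)]
```

Force is zero after backing off and the panel stays put. The lean view may bias y by a few mm (rest end reads 0.099), so I'll lift, go vertical and measure the overhang again before moving the keeper.

```bash
python3 - <<'E'
from h import *
rows([(robot.get_obs()['position']+[0,0,.06],down(YAW,np.radians(15))),(w((-.03,.02,0))*[1,1,0]+[0,0,.16],down(YAW))],hand=-1)
E
```

```text
-0.19,0,-0.72,0,-0.01,-0,-1,
-0.2,0,-0.73,0.01,-0.01,-0,-1,
# 2 [0.4675 0.447  0.0983]
-0.2,0,-0.35,-0,0.94,-0,-1,
-0.18,0,-0.35,-0,0.94,-0,-1,
-0.16,0,-0.37,-0,0.94,-0,-1,
-0.13,0,-0.38,-0,0.93,-0,-1,
# 4 [0.4582 0.4327 0.16  ]
```

>>> jog_arm:
  motion: [-0.19,0,-0.72,0,0,0,-0.3,-0.2,0,-0.73,0,0,0,-0.3,-0.2,0,-0.35,0,0.94,0,-1,-0.18,0,-0.35,0,0.94,0,-1,-0.16,0,-0.37,0,0.94,0,-1,-0.13,0,-0.38,0,0.93,0,-1,0,0,0,0,0,0,-1]

```text
time: 14.18
position: [0.4579, 0.4323, 0.1616]
tool_rot: [0.88, 0.475, 0.001, 0.0]
ft_force: [-0.7, 0.3, 0.0]
grip_width: 0.0864
grip_force: 0.0
```

```bash
python3 m.py w10; python3 -c "
from e import *
o=robot.get_obs();im=cv2.imread('pics/w10.png');print(f(o['position']),o['grip_width'])
print('end',edges(im,o,(.018,.06),(.018,.16)),edges(im,o,(-.004,.12),(-.004,.16)),'rest',edges(im,o,(-.045,.07),(-.045,.12),z=.055),edges(im,o,(-.035,.08),(-.035,.12),z=.055),'fence',edges(im,o,(.055,.07),(.055,.12),z=.062))
print('pin line',[(x,edges(im,o,(x,-.06),(x,.0),z=.086,thr=12)) for x in(.041,.045,.049)])
for y in(.08,.05,0,-.01):print(y,edges(im,o,(.035,y),(.07,y)))
p=proj('wrist',w((.045,-.03,.086)),o);print(p)
im=im[:, :];u,v=p.round().astype(int);c=im[60:260,300:500];cv2.imwrite('pics/w10c.png',cv2.resize(c,None,fx=3,fy=3,interpolation=cv2.INTER_CUBIC))"
```

```text
14.175 tip [0.0197 0.0194 0.1823] F fix [-0.76 -0.19  0.03]
holes []
[-0.03005854  0.01987326  0.16073327] 0.08636033973834804
end [(0.0, 127, 179), (0.7, 179, 218), (73.5, 214, 193)] [(14.0, 201, 178)] rest [(25.2, 59, 87), (25.9, 87, 117), (26.6, 117, 137)] [(16.1, 72, 97), (20.3, 123, 147), (21.0, 147, 172), (30.1, 157, 131), (30.8, 131, 112)] fence [(14.7, 137, 157), (15.4, 157, 177), (25.2, 195, 173)]
pin line [(0.041, [(49.7, 20, 33), (50.4, 33, 52), (51.1, 52, 73)]), (0.045, [(49.7, 20, 34), (50.4, 34, 55), (51.1, 55, 74)]), (0.049, [(51.8, 14, 28), (52.5, 28, 49), (53.2, 49, 72), (53.9, 72, 87), (54.6, 87, 100)])]
0.08 [(4.9, 204, 173), (5.6, 173, 151), (7.0, 149, 196), (13.3, 189, 155), (14.0, 155, 101), (18.9, 137, 159), (19.6, 159, 180), (25.9, 183, 162)]
0.05 [(4.9, 200, 171), (5.6, 171, 148), (7.0, 144, 181), (7.7, 181, 204), (14.0, 174, 152)]
0 [(4.9, 190, 160), (5.6, 160, 125), (8.4, 166, 118), (9.1, 118, 79), (9.8, 79, 48), (10.5, 48, 68), (22.4, 96, 115), (23.1, 115, 143), (23.8, 143, 167)]
-0.01 [(5.6, 184, 153), (6.3, 153, 122), (7.0, 122, 144), (8.4, 128, 89), (9.1, 89, 63), (10.5, 63, 84), (21.7, 92, 111), (22.4, 111, 138), (23.1, 138, 167)]
[389.75334998 248.46638779]
```

In the vertical view the rest end reads 0.0958, the fence end 0.0952 and the panel end 0.134. So the panel is at y ≈ 0.053: holes 9.5 mm clear, overhang 38 mm. That is good. Now the keeper: I'll bring the far finger's inner face behind the pin, body leaning 40° away from the cable, entering low from +y.

```bash
cat >> h.py <<'E'
def fk(xin,y,z,lean=0,g=.0866): # far finger: inner face at fixture xin, tip centre y, lowest tip corner z
    R=down(YAW,lean)
    return w((xin,y,z+.0095*np.sin(abs(lean))))-R.apply((0,g/2,TZ)),R
def kin(o):
    R=Ro.from_quat(o['tool_rot']);return f(o['position']+R.apply((0,o['grip_width']/2,TZ))).round(4),f(o['position']+R.apply((.0095,o['grip_width']/2,TZ))).round(4)
E
python3 - <<'E'
from h import *
a=np.radians(40)
s=rows([fk(.063,.045,.13,a)])
s=rows([fk(.063,.045,.078,a)],start=s)
s=rows([fk(.063,-.030,.078,a)],start=s)
s=rows([fk(.059,-.030,.070,a)],start=s)
E
```

```text
0.03,0.12,0.1,0,-1,-0,-1,
0.04,0.13,0.1,0,-1,-0,-1,
0.04,0.12,0.1,0,-1,-0,-1,
0.05,0.13,0.09,0,-1,-0,-1,
0.06,0.12,0.09,0,-1,-0,-1,
0.06,0.13,0.08,0,-1,-0,-1,
0.07,0.12,0.08,0,-1,-0,-1,
0.07,0.12,0.08,0,-1.01,-0,-1,
0.08,0.13,0.07,0,-1,-0,-1,
0.08,0.12,0.06,0.01,-1.01,-0.01,-1,
# 10 [0.5061 0.4153 0.1205]
0.42,0,0.5,-0,0,0,-1,
0.42,0,0.5,-0,0,0,-1,
# 2 [0.5061 0.4154 0.0683]
-0.72,0,0.6,-0,0,0,-1,
-0.72,0,0.61,-0,0,0,-1,
# 2 [0.4648 0.3524 0.0682]
0.13,-0.1,0.15,-0,0,0,-1,
# 1 [0.4616 0.3547 0.0603]
```

>>> jog_arm:
  motion: [0.03,0.12,0.1,0,-1,0,-1,0.04,0.13,0.1,0,-1,0,-1,0.04,0.12,0.1,0,-1,0,-1,0.05,0.13,0.09,0,-1,0,-1,0.06,0.12,0.09,0,-1,0,-1,0.06,0.13,0.08,0,-1,0,-1,0.07,0.12,0.08,0,-1,0,-1,0.07,0.12,0.08,0,-1,0,-1,0.08,0.13,0.07,0,-1,0,-1,0.08,0.12,0.06,0,-1,0,-1,0,0,0,0,0,0,-1]

```text
time: 15.6
position: [0.5048, 0.4159, 0.1157]
tool_rot: [0.826, 0.447, -0.303, 0.163]
ft_force: [-0.5, -0.9, -0.5]
grip_width: 0.087
grip_force: 0.0
```

```bash
python3 - <<'E'
from h import *
o=robot.get_obs();print(kin(o),o['q'].round(2),o['ft_force'].round(2))
a=np.radians(40)
s=rows([fk(.063,.045,.078,a)],step=.03)
s=rows([fk(.063,-.030,.078,a)],start=s,step=.025)
E
```

```text
(array([0.0617, 0.0449, 0.1314]), array([0.0617, 0.0522, 0.1252])) [ 0.63  1.03  0.81 -0.25  1.96  1.19] [-0.46 -0.85 -0.54]
0.38,0.02,0.45,-0,0.03,0.01,-1,
0.39,0.02,0.45,-0,0.02,0.02,-1,
# 2 [0.5063 0.4154 0.0683]
-0.48,-0,0.4,-0,0,-0,-1,
-0.48,-0,0.4,-0,0,-0,-1,
-0.48,-0,0.41,-0,0,-0,-1,
# 3 [0.4651 0.3524 0.0683]
```

>>> jog_arm:
  motion: [0.38,0.02,0.45,0,0,0,-1,0.39,0.02,0.45,0,0,0,-1,0,0,0,0,0,0,-1]

```text
time: 15.98
position: [0.5056, 0.4131, 0.0692]
tool_rot: [0.826, 0.446, -0.304, 0.163]
ft_force: [-0.1, -0.5, -0.9]
grip_width: 0.0869
grip_force: 0.0
```

>>> jog_arm:
  motion: [-0.24,0,0.2,0,0,0,-1,-0.24,0,0.2,0,0,0,-1,-0.24,0,0.2,0,0,0,-1,-0.24,0,0.2,0,0,0,-1,-0.24,0,0.2,0,0,0,-1,-0.24,0,0.2,0,0,0,-1,0,0,0,0,0,0,-1]

```text
time: 16.85
position: [0.4661, 0.3515, 0.0735]
tool_rot: [0.827, 0.446, -0.301, 0.163]
ft_force: [0.7, 0.1, -0.8]
grip_width: 0.087
grip_force: 0.0
```

```bash
python3 - <<'E'
from h import *
o=robot.get_obs();print(kin(o),o['ft_force'].round(2))
a=np.radians(40)
s=rows([fk(.058,-.031,.0715,a)])
s=rows([fk(.035,-.031,.0715,a)],start=s,step=.006)
s_=robot.camera('side');q=proj('side',w((.04,0,.08))).round().astype(int)
cv2.imwrite('pics/s11.png',cv2.resize(s_[q[1]-60:q[1]+50,q[0]-70:q[0]+70],None,fx=5.4,fy=5.4,interpolation=cv2.INTER_CUBIC))
E
```

```text
(array([ 0.0646, -0.0303,  0.0892]), array([ 0.0646, -0.0231,  0.0831])) [ 0.68  0.13 -0.78]
0.17,-0.16,0.23,-0,-0,-0.01,-1,
# 1 [0.4603 0.3544 0.062 ]
0,-0.14,0,-0,-0,0,-1,
0,-0.15,0,-0,-0,0,-1,
0,-0.14,0,-0,-0,0,-1,
0,-0.14,0,-0,-0,0,-1,
# 4 [0.4413 0.3669 0.062 ]
```

View pics/s11.png

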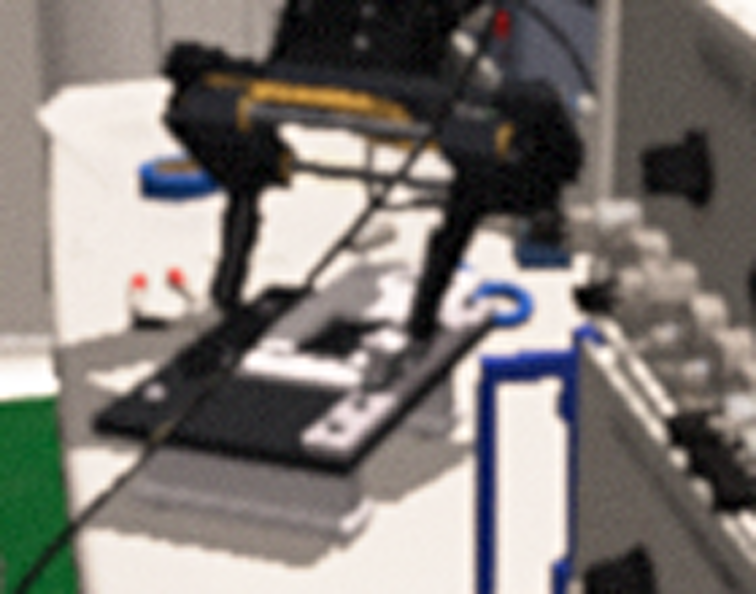

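The finger stands over the fence at crop (425,330), just behind the pin at about (385,350), and the cable passes in front and clear. Lowering and pushing the pin.

>>> jog_arm:
  motion: [0.17,-0.16,0.23,0,0,0,-1,0,0,0,0,0,0,-1,0,-0.12,0,0,0,0,-1,0,-0.12,0,0,0,0,-1,0,-0.12,0,0,0,0,-1,0,0,0,0,0,0,-1]

```text
time: 17.65
position: [0.4478, 0.3633, 0.0614]
tool_rot: [0.827, 0.447, -0.301, 0.163]
ft_force: [0.2, 1.5, 0.0]
grip_width: 0.0871
grip_force: 0.0
```

```bash
python3 - <<'E'
from h import *
o=robot.get_obs();print(o['time'],kin(o),o['ft_force'].round(2))
E
```

```text
17.65 (array([ 0.0429, -0.0304,  0.0771]), array([ 0.0429, -0.0231,  0.071 ])) [0.24 1.52 0.03]
```

>>> jog_arm:
  motion: [0.038,-0.105,-0.032,0,0,0,-1,0.038,-0.105,-0.032,0,0,0,-1,0.038,-0.105,-0.032,0,0,0,-1,0.038,-0.105,-0.032,0,0,0,-1,0.038,-0.105,-0.032,0,0,0,-1,0,0,0,0,0,0,-1]

```text
time: 18.4
position: [0.437, 0.3836, 0.0611]
tool_rot: [0.827, 0.447, -0.299, 0.163]
ft_force: [3.1, 1.3, 0.7]
grip_width: 0.0871
grip_force: 1.2
```

```bash
python3 - <<'E'
from h import *
o=robot.get_obs();print(o['time'],kin(o),Ro.from_euler('z',-FX['yaw']).apply(o['ft_force']).round(2))
a=np.radians(10)
s=rows([fk(.05,-.035,.0715,np.radians(40))],step=.02)
im=robot.camera('side');cv2.imwrite('pics/s12.png',im)
g0=cv2.cvtColor(cv2.imread('pics/side0.png'),cv2.COLOR_BGR2GRAY).astype(int)
g=cv2.cvtColor(im,cv2.COLOR_BGR2GRAY).astype(int)
# sample bar centre-line for candidate angles: dark steel bar over bright panel
for th in np.arange(0,1.6,.1):
    e=lambda r,z:proj('side',w((.052-r*np.sin(th),.012-r*np.cos(th),z))).round().astype(int)
    P=[e(r,.067) for r in(.01,.02,.03,.038)];Q=[e(.045,z) for z in(.075,.086)]
    print(round(th,1),[int(g[p[1],p[0]]) for p in P],[int(g[p[1],p[0]]) for p in Q])
E
```

```text
18.4 (array([ 0.0227, -0.0194,  0.077 ]), array([ 0.0227, -0.0121,  0.0709])) [1.85 2.78 0.66]
-0.16,0.34,0.12,0.01,-0.02,0,-1,
-0.15,0.35,0.12,0.01,-0.02,0,-1,
# 2 [0.4516 0.3553 0.0618]
0.0 [104, 178, 226, 224] [158, 117]
0.1 [104, 178, 224, 237] [127, 71]
0.2 [88, 181, 221, 239] [118, 17]
0.3 [88, 89, 223, 245] [70, 12]
0.4 [88, 89, 127, 222] [50, 16]
0.5 [74, 81, 124, 196] [49, 25]
0.6 [74, 81, 118, 79] [70, 46]
0.7 [74, 78, 82, 60] [93, 106]
0.8 [74, 78, 70, 47] [93, 150]
0.9 [74, 78, 66, 47] [90, 179]
1.0 [104, 78, 66, 49] [86, 188]
1.1 [87, 81, 36, 70] [86, 196]
1.2 [87, 73, 36, 69] [93, 163]
1.3 [87, 81, 36, 65] [133, 164]
1.4 [104, 99, 12, 30] [133, 164]
1.5 [104, 99, 12, 19] [150, 244]
```

The keeper has moved to about 0.85–0.95 rad, with the bar dark and the pin bright there in the side image. Next I swing the finger round with the pin, turning the tool clockwise with it, which also carries the body away from the cable.

```bash
cat > k.py <<'E'
from h import *
def kp(th,phi,lean,d=.0055,g=.0871,z=.0715,t=0.):
    P=np.array([.052-.045*np.sin(th),.012-.045*np.cos(th)])
    n=np.array([-np.cos(phi),np.sin(phi)]);u=np.array([np.sin(phi),np.cos(phi)])  # push dir; tool x dir
    c=P-n*d+u*t;R=down(YAW-phi,lean)
    return w((*c,z+.0095*np.sin(lean)))-R.apply((0,g/2,TZ)),R
E
python3 - <<'E'
from k import *
N=21;r=np.radians
wps=[kp(.9+(1.5-.9)*k/N,r(72)*k/N,r(40-25*k/N)) for k in range(1,N+1)]
rows(wps)
E
```

```text
0.14,-0.05,-0.13,0.56,0.27,0.67,-1,
# 1 [0.4393 0.3907 0.0615]
0.08,-0.04,-0.04,0.53,0.3,0.67,-1,
# 1 [0.4401 0.3944 0.0608]
0.08,-0.04,-0.05,0.52,0.3,0.68,-1,
# 1 [0.4413 0.3983 0.0604]
0.07,-0.03,-0.05,0.5,0.29,0.7,-1,
# 1 [0.4428 0.4017 0.0604]
0.08,-0.04,-0.04,0.48,0.3,0.7,-1,
# 1 [0.4443 0.4052 0.0598]
0.08,-0.04,-0.04,0.48,0.3,0.72,-1,
# 1 [0.446  0.4087 0.0594]
0.08,-0.04,-0.04,0.46,0.3,0.72,-1,
# 1 [0.4479 0.4121 0.059 ]
0.08,-0.04,-0.04,0.44,0.29,0.74,-1,
# 1 [0.4501 0.4154 0.0586]
0.08,-0.04,-0.03,0.42,0.3,0.74,-1,
# 1 [0.4522 0.4184 0.0581]
0.08,-0.03,-0.04,0.42,0.3,0.75,-1,
# 1 [0.4549 0.4211 0.0579]
0.08,-0.04,-0.03,0.39,0.3,0.76,-1,
# 1 [0.4574 0.4239 0.0574]
0.08,-0.04,-0.03,0.38,0.29,0.77,-1,
# 1 [0.4601 0.4265 0.0571]
0.08,-0.04,-0.03,0.37,0.3,0.78,-1,
# 1 [0.4629 0.4289 0.0567]
0.07,-0.04,-0.02,0.34,0.3,0.78,-1,
# 1 [0.4654 0.4311 0.0563]
0.08,-0.04,-0.03,0.33,0.3,0.79,-1,
# 1 [0.4686 0.4332 0.0561]
0.08,-0.04,-0.02,0.32,0.29,0.8,-1,
# 1 [0.4717 0.4351 0.0557]
0.08,-0.03,-0.02,0.3,0.3,0.8,-1,
# 1 [0.4749 0.4364 0.0553]
0.08,-0.04,-0.02,0.28,0.3,0.81,-1,
# 1 [0.4782 0.4379 0.055 ]
0.07,-0.04,-0.02,0.26,0.3,0.82,-1,
# 1 [0.4812 0.4393 0.0548]
0.08,-0.04,-0.01,0.25,0.29,0.82,-1,
# 1 [0.4846 0.4404 0.0542]
0.08,-0.03,-0.02,0.23,0.3,0.82,-1,
# 1 [0.4881 0.4409 0.0541]
```

>>> jog_arm:
  motion: [0.14,-0.05,-0.13,0.56,0.27,0.67,-1,0.08,-0.04,-0.04,0.53,0.3,0.67,-1,0.08,-0.04,-0.05,0.52,0.3,0.68,-1,0.07,-0.03,-0.05,0.5,0.29,0.7,-1,0.08,-0.04,-0.04,0.48,0.3,0.7,-1,0.08,-0.04,-0.04,0.48,0.3,0.72,-1,0.08,-0.04,-0.04,0.46,0.3,0.72,-1,0.08,-0.04,-0.04,0.44,0.29,0.74,-1,0.08,-0.04,-0.03,0.42,0.3,0.74,-1,0.08,-0.03,-0.04,0.42,0.3,0.75,-1,0.08,-0.04,-0.03,0.39,0.3,0.76,-1]

```text
time: 19.82
position: [0.4561, 0.4229, 0.0574]
tool_rot: [0.959, 0.159, -0.231, 0.039]
ft_force: [1.1, -0.3, 0.9]
grip_width: 0.087
grip_force: 0.6
```

```bash
cat > kc.py <<'E'
from k import *
o=robot.get_obs();print(o['time'],kin(o),'F fix',Ro.from_euler('z',-FX['yaw']).apply(o['ft_force']).round(2),'q6',o['q'][5].round(2))
for n in('side','top'):
    im=robot.camera(n);g=cv2.cvtColor(im,cv2.COLOR_BGR2GRAY).astype(int)
    out=[]
    for th in np.arange(.6,1.65,.1):
        e=lambda r,z:proj(n,w((.052-r*np.sin(th),.012-r*np.cos(th),z))).round().astype(int)
        out.append((round(float(th),1),[int(g[p[1],p[0]]) for p in(e(.02,.067),e(.03,.067),e(.037,.067),e(.045,.076),e(.045,.084))]))
    print(n,out)
E
python3 kc.py; python3 - <<'E'
from k import *
r=np.radians;N=21
rows([kp(.9+.6*k/N,r(72)*k/N,r(40-25*k/N)) for k in range(12,N+1)])
E
```

```text
19.825 (array([ 0.0137, -0.0086,  0.0758]), array([ 0.0189, -0.0019,  0.0715])) F fix [1.14 0.35 0.94] q6 1.74
side [(0.6, [112, 147, 128, 51, 24]), (0.7, [59, 112, 134, 62, 36]), (0.8, [59, 103, 95, 74, 14]), (0.9, [59, 57, 97, 92, 18]), (1.0, [59, 57, 55, 83, 9]), (1.1, [54, 54, 55, 49, 46]), (1.2, [52, 54, 48, 49, 46]), (1.3, [54, 54, 50, 18, 25]), (1.4, [71, 43, 50, 9, 42]), (1.5, [71, 43, 25, 14, 3]), (1.6, [71, 29, 25, 0, 18])]
top [(0.6, [58, 123, 177, 177, 177]), (0.7, [58, 98, 176, 179, 179]), (0.8, [45, 156, 177, 139, 152]), (0.9, [48, 69, 139, 62, 62]), (1.0, [58, 37, 66, 53, 84]), (1.1, [59, 41, 62, 94, 73]), (1.2, [67, 47, 83, 71, 77]), (1.3, [68, 59, 98, 85, 85]), (1.4, [68, 96, 61, 96, 96]), (1.5, [67, 97, 76, 98, 99]), (1.6, [67, 83, 94, 99, 99])]
0.12,-0.06,-0.04,0.37,0.36,0.75,-1,
# 1 [0.4599 0.4266 0.0569]
0.08,-0.04,-0.03,0.36,0.29,0.77,-1,
# 1 [0.4628 0.4291 0.0566]
0.08,-0.03,-0.03,0.35,0.3,0.78,-1,
# 1 [0.4659 0.431  0.0564]
0.07,-0.04,-0.02,0.33,0.3,0.8,-1,
# 1 [0.4685 0.433  0.056 ]
0.08,-0.04,-0.02,0.32,0.3,0.79,-1,
# 1 [0.4716 0.4349 0.0555]
0.08,-0.04,-0.03,0.29,0.29,0.81,-1,
# 1 [0.4749 0.4366 0.0555]
0.08,-0.04,-0.01,0.29,0.3,0.81,-1,
# 1 [0.4781 0.4381 0.0548]
0.07,-0.03,-0.02,0.26,0.3,0.81,-1,
# 1 [0.4811 0.4391 0.0547]
0.08,-0.04,-0.02,0.25,0.3,0.82,-1,
# 1 [0.4846 0.4402 0.0545]
0.08,-0.04,-0.01,0.23,0.29,0.83,-1,
# 1 [0.4881 0.4411 0.054 ]
```

>>> jog_arm:
  motion: [0.11,-0.05,-0.04,0.37,0.34,0.76,-1,0.08,-0.04,-0.03,0.36,0.29,0.77,-1,0.08,-0.03,-0.03,0.35,0.3,0.78,-1,0.07,-0.04,-0.02,0.33,0.3,0.8,-1,0.08,-0.04,-0.02,0.32,0.3,0.79,-1,0.08,-0.04,-0.03,0.29,0.29,0.81,-1,0.08,-0.04,-0.01,0.29,0.3,0.81,-1,0.07,-0.03,-0.02,0.26,0.3,0.81,-1,0.08,-0.04,-0.02,0.25,0.3,0.82,-1,0.08,-0.04,-0.01,0.23,0.29,0.83,-1,0,0,0,0,0,0,-1]

```text
time: 21.3
position: [0.4872, 0.4411, 0.0537]
tool_rot: [0.983, -0.13, -0.13, -0.017]
ft_force: [-0.4, -0.7, -0.3]
grip_width: 0.0874
grip_force: 0.3
```

```bash
python3 kc.py; python3 - <<'E'
from k import *
r=np.radians
rows([kp(th,r(72),r(15)) for th in(1.53,1.57,1.61,1.64)],dec=3)
E
```

```text
21.3 (array([0.0084, 0.0031, 0.0737]), array([0.0171, 0.006 , 0.0712])) F fix [ 0.   -0.8  -0.34] q6 2.23
side [(0.6, [131, 148, 133, 35, 38]), (0.7, [92, 134, 131, 28, 60]), (0.8, [92, 110, 90, 46, 27]), (0.9, [92, 64, 101, 46, 24]), (1.0, [92, 64, 39, 59, 10]), (1.1, [51, 41, 39, 56, 8]), (1.2, [58, 41, 35, 56, 8]), (1.3, [51, 41, 48, 24, 16]), (1.4, [52, 49, 48, 10, 8]), (1.5, [52, 49, 52, 11, 15]), (1.6, [52, 51, 52, 13, 9])]
top [(0.6, [86, 86, 90, 89, 89]), (0.7, [86, 91, 89, 94, 94]), (0.8, [91, 90, 95, 97, 95]), (0.9, [90, 96, 95, 98, 98]), (1.0, [93, 98, 98, 99, 103]), (1.1, [98, 98, 97, 102, 102]), (1.2, [93, 99, 101, 104, 105]), (1.3, [93, 100, 100, 102, 102]), (1.4, [96, 101, 99, 104, 104]), (1.5, [98, 100, 103, 101, 103]), (1.6, [98, 100, 102, 101, 101])]
0.017,-0.034,-0.015,0.026,0.019,0.026,-1,
# 1 [0.4886 0.4423 0.054 ]
0.012,-0.043,-0.004,-0,0,0,-1,
# 1 [0.4896 0.4438 0.0541]
0.015,-0.042,-0.004,-0,0,0,-1,
# 1 [0.4906 0.4453 0.0541]
0.011,-0.032,-0.003,-0,0,0,-1,
# 1 [0.4914 0.4464 0.0541]
```

The contact force on the tool is about −0.8 N in y, which matches the pin's friction. Pressing on to the stop.

>>> jog_arm:
  motion: [0.017,-0.034,-0.01,0,0,0,-1,0.012,-0.043,-0.004,0,0,0,-1,0.015,-0.042,-0.004,0,0,0,-1,0,0,0,0,0,0,-1]

```text
time: 21.9
position: [0.4909, 0.4447, 0.0538]
tool_rot: [0.983, -0.131, -0.13, -0.016]
ft_force: [-1.6, -1.9, -0.3]
grip_width: 0.0869
grip_force: 1.5
```

>>> jog_arm:
  motion: [0.01,-0.035,-0.003,0,0,0,-1,0,0,0,0,0,0,-1]

```text
time: 22.15
position: [0.4909, 0.4449, 0.0537]
tool_rot: [0.983, -0.131, -0.13, -0.015]
ft_force: [-3.1, -5.2, 1.1]
grip_width: 0.0871
grip_force: 2.8
```

>>> jog_arm:
  motion: [0.01,-0.035,-0.003,0,0,0,-1,0,0,0,0,0,0,-1]

```text
time: 22.4
position: [0.4909, 0.445, 0.0535]
tool_rot: [0.983, -0.131, -0.131, -0.014]
ft_force: [-3.2, -6.3, 1.1]
grip_width: 0.0871
grip_force: 3.9
```

```bash
python3 kc.py|head -1
```

```text
22.4 (array([0.0093, 0.0087, 0.0737]), array([0.018 , 0.0115, 0.0712])) F fix [ 0.82 -7.03  1.12] q6 2.24
```

It hits the stop: force rises to 7 N with no more travel, and the inferred pin position is ≈ (0.0076, 0.014). Backing off, lifting and checking.

```bash
python3 - <<'E'
from k import *
o=robot.get_obs();R=Ro.from_quat(o['tool_rot']);p=o['position']+R.apply((0,.01,0))
s=rows([(p,R),(p+[0,0,.11],R)])
rows([((.425,.36,.24),down(YAW))],start=s)
E
```

```text
0,0.25,-0,0,0,0,-1,
# 1 [0.4883 0.4353 0.0536]
-0.24,0.01,-0.88,0,0,0,-1,
-0.24,0,-0.89,0,0,0,-1,
-0.24,0.01,-0.88,0,0,0,-1,
# 3 [0.4882 0.4353 0.1634]
-0.08,0.12,-0.08,-0.12,0.18,-0.94,-1,
-0.08,0.11,-0.08,-0.12,0.18,-0.94,-1,
-0.1,0.11,-0.09,-0.12,0.18,-0.94,-1,
-0.09,0.1,-0.08,-0.12,0.18,-0.94,-1,
-0.11,0.1,-0.08,-0.12,0.18,-0.94,-1,
-0.1,0.09,-0.09,-0.12,0.17,-0.94,-1,
-0.12,0.08,-0.08,-0.12,0.18,-0.94,-1,
-0.11,0.08,-0.09,-0.12,0.17,-0.94,-1,
-0.13,0.07,-0.08,-0.12,0.18,-0.94,-1,
-0.12,0.06,-0.09,-0.12,0.17,-0.94,-1,
-0.13,0.06,-0.09,-0.12,0.18,-0.94,-1,
-0.13,0.05,-0.08,-0.12,0.17,-0.94,-1,
-0.13,0.04,-0.09,-0.12,0.18,-0.94,-1,
-0.13,0.03,-0.1,-0.12,0.17,-0.94,-1,
-0.13,0.02,-0.09,-0.12,0.18,-0.94,-1,
-0.14,0.02,-0.09,-0.12,0.17,-0.94,-1,
-0.13,0.01,-0.1,-0.12,0.18,-0.94,-1,
-0.13,-0,-0.1,-0.12,0.17,-0.95,-1,
-0.13,-0.01,-0.1,-0.12,0.18,-0.94,-1,
# 19 [0.425  0.3601 0.2402]
```

>>> jog_arm:
  motion: [0,0.25,0,0,0,0,-1,0,0.05,0,0,0,0,-1,-0.24,0,-0.88,0,0,0,-1,-0.24,0,-0.89,0,0,0,-1,-0.24,0,-0.88,0,0,0,-1]

```text
time: 23.12
position: [0.4905, 0.4371, 0.1655]
tool_rot: [0.983, -0.131, -0.128, -0.018]
ft_force: [0.8, -0.0, 1.0]
grip_width: 0.0867
grip_force: 0.0
```

>>> jog_arm:
  motion: [-0.08,0.12,-0.08,-0.12,0.18,-0.94,-1,-0.08,0.11,-0.08,-0.12,0.18,-0.94,-1,-0.1,0.11,-0.09,-0.12,0.18,-0.94,-1,-0.09,0.1,-0.08,-0.12,0.18,-0.94,-1,-0.11,0.1,-0.08,-0.12,0.18,-0.94,-1,-0.1,0.09,-0.09,-0.12,0.17,-0.94,-1,-0.12,0.08,-0.08,-0.12,0.18,-0.94,-1,-0.11,0.08,-0.09,-0.12,0.17,-0.94,-1,-0.13,0.07,-0.08,-0.12,0.18,-0.94,-1,-0.12,0.06,-0.09,-0.12,0.17,-0.94,-1]

```text
time: 24.38
position: [0.4566, 0.3974, 0.2046]
tool_rot: [0.978, 0.198, -0.061, -0.01]
ft_force: [0.0, -0.3, -0.2]
grip_width: 0.0871
grip_force: 0.0
```

>>> jog_arm:
  motion: [-0.13,0.06,-0.09,-0.12,0.18,-0.94,-1,-0.13,0.05,-0.08,-0.12,0.17,-0.94,-1,-0.13,0.04,-0.09,-0.12,0.18,-0.94,-1,-0.13,0.03,-0.1,-0.12,0.17,-0.94,-1,-0.13,0.02,-0.09,-0.12,0.18,-0.94,-1,-0.14,0.02,-0.09,-0.12,0.17,-0.94,-1,-0.13,0.01,-0.1,-0.12,0.18,-0.94,-1,-0.13,0,-0.1,-0.12,0.17,-0.94,-1,-0.13,0,-0.1,-0.12,0.18,-0.94,-1,0,0,0,0,0,0,-1]

```text
time: 25.62
position: [0.4265, 0.361, 0.2409]
tool_rot: [0.881, 0.474, 0.005, -0.001]
ft_force: [-0.4, -0.3, -0.1]
grip_width: 0.0869
grip_force: 0.0
```

```bash
python3 m.py w13; python3 - <<'E'
from e import *
o=robot.get_obs();im=cv2.imread('pics/w13.png');print(f(o['position']).round(3))
print('end',edges(im,o,(.018,.12),(.018,.16)),edges(im,o,(-.004,.12),(-.004,.16)),'rest',edges(im,o,(-.045,.07),(-.045,.12),z=.055),'fence',edges(im,o,(.055,.07),(.055,.12),z=.062))
for y in(.08,.05):print('far',y,edges(im,o,(.035,y),(.05,y)))
for x in(.04,.034,.028,.022,.015):print('bar x',x,edges(im,o,(x,-.015),(x,.05),z=.067,thr=12))
E
```

```text
25.625 tip [ 0.0327 -0.0577  0.2616] F fix [-0.14 -0.44 -0.07]
holes []
[-0.017 -0.057  0.241]
end [(14.0, 211, 191), (28.0, 191, 149), (28.7, 149, 12)] [(14.0, 210, 191), (28.0, 191, 161), (28.7, 161, 24), (29.4, 24, 0)] rest [(24.5, 78, 115), (25.2, 115, 155), (25.9, 155, 192)] fence [(9.8, 208, 179), (10.5, 179, 154), (11.2, 154, 134), (15.4, 151, 174), (16.1, 174, 199), (16.8, 199, 219), (25.2, 201, 177)]
far 0.08 [(6.3, 201, 176), (7.0, 176, 198), (7.7, 198, 222), (13.3, 214, 191), (14.0, 191, 155)]
far 0.05 [(5.6, 215, 193), (6.3, 193, 164), (7.0, 164, 185), (7.7, 185, 216)]
bar x 0.04 [(20.3, 196, 159), (21.0, 159, 129), (21.7, 129, 108), (35.7, 117, 135), (36.4, 135, 158), (37.1, 158, 183), (49.7, 184, 204)]
bar x 0.034 [(20.3, 232, 215), (21.0, 215, 182), (21.7, 182, 126), (22.4, 126, 111), (32.9, 112, 127), (33.6, 127, 164), (34.3, 164, 201), (35.0, 201, 236)]
bar x 0.028 [(21.0, 224, 194), (21.7, 194, 133), (22.4, 133, 111), (32.9, 114, 130), (33.6, 130, 169), (34.3, 169, 204), (35.0, 204, 238)]
bar x 0.022 [(12.6, 228, 211), (13.3, 211, 178), (14.0, 178, 152), (14.7, 152, 129)]
bar x 0.015 [(12.6, 230, 207), (13.3, 207, 155), (14.0, 155, 112), (14.7, 112, 71), (21.7, 83, 103), (33.6, 102, 86)]
```

Everything checks out. The bar is square across (edges at y 6.4–18.9 mm at both x = 34 and 28 mm). The panel's far edge is at the fence and its end at 0.134 against the rest end at 0.095. The arm is clear.

```bash
python3 -c "
from rig import robot
print(robot.hand_in())"
```

```text
the job is handed in; nothing more can be done
None
```

The job is handed in at about 26 s: the panel is flush with the fence, all three holes clear the fixture end by about 9 mm with a 39 mm overhang, the keeper is across the panel at its stop, and the arm touches nothing (measured in the wrist camera; the rig gave no verdict).

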